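# Close a filter housing on its dowels and hold it pressed

### The arm

A 6-joint arm with a two-finger parallel gripper is mounted at the origin on the work surface. World frame = base frame: x ahead of the robot, y to its left, z up, the work surface at z = 0. Lengths are in m, angles in degrees, forces in N, time in s.
With the tool pointing down it reaches from about 0.425 to 0.95 m from the base axis. Payload 3.5 kg.
Tool frame: the origin (TCP) lies midway between the tips of the shut fingers; the grasp point (between the pads) lies 19 mm behind it; z points along the fingers, x is the direction in which the jaws open and shut, and the axes are right-handed (so a half turn about z gives the same grasp; the last joint's range is limited). The gripper opens to 85 mm and grips with 20 to 120 N. Pads are 22 mm wide; open, the fingers measure 114 mm over their backs; the gripper's body (76 mm by 85 mm) begins 54 mm behind the grasp point. The pads swing forward as they close: fully open they stand 13 mm farther back than shut.
Start: joints at [-85.371, 16.404, 90.338, -0, 73.258, -8.594], TCP at [0.154, -0.657, 0.231] pointing down, gripper open.
Joint ranges: [-158.93, 158.93], [-51.34, 127.21], [12.03, 142.37], [-87.48, 267.48], [13.55, 161.25], [-162.69, 162.69]. Speed limits (degrees/s): [159.86, 159.86, 180, 180, 180, 180].

### API

Orientations are given as [roll, pitch, yaw] about the fixed x, y, z axes, in that order (R = Rz(yaw) Ry(pitch) Rx(roll)).
In Python, from rig import get_obs, viewer, ctrl, nets gives the robot as it stands. The module is installed in compiled form; this text tells all that it offers.
- The arm moves only by the tool servo_tool, never from a script. Its argument "series" is a list of rows, each an object of numbers: "tx", "ty", "tz": the shift along the tool's x, y, z in units of 30 mm (1.0 is 30 mm); "ax", "ay", "az": the turn, a rotation vector about the tool's x, y, z in units of 6 degrees (1.0 is 6 degrees); "gripper": the closure, from 0 (fully open) to 1 (shut). A call has 1 to 20 rows; each row shifts and turns the commanded pose from where the row before left it, along the tool's axes as they then stand; what a row does not reach is not made up. A row lasts 1/10 s, in which the tool goes at most 50 mm and 8.59 degrees, less where a joint would pass 70% of its speed; a pose out of reach is approached as far as the arm can. A call is refused whole if a number of a shift passes 1 or a number of a turn 1, either way. A call with a gripper value outside its range is refused whole. The fingers move at their own pace and stop on an object; "force" is the grip in N (left out, the last holds). Time passes only in rows, so rows that do not move let the fingers close. It gives the time, the measured TCP pose, the force and the opening at its end, in the units of the state.
- get_obs(): the state, without advancing time (a new reading comes with each control period).
- viewer.read_camera(name): name is "scene" or "top" or "wrist"; returns the picture (420x560x3 uint8, blue, green, red); there is no depth.
- viewer.get_calibration(name): a dict with "fx", "fy", "cx", "cy" (pixels), "cam_to_world" (4x4, takes a point from camera to world coordinates). Camera axes: x right, y down, z forward; pixel columns grow to the right and rows downward; lengths in m; the calibration is good to about 2 mm. A picture is of the moment at which its call begins: read the wrist's pose just before it. get_calibration takes no time and is no camera call; for the wrist camera it gives the pose at the moment of the call.
- ctrl.job_done(): hands the job in, once; it reports no verdict.
Trained networks look in the newest picture that a camera, given by its name, has taken for a name from the list of things; names that differ only in an ending like _2 or _b are one class to them, and where a whole thing is asked for, a point or a joint stands for the part that bears it (a point fixed in the world has none). Each returns a list of dicts, best first, with "conf" (0 to 1); they miss things now and then, are a little off and sometimes report something else, mostly with a low value. They report only what shows in the picture. A call takes as long as a camera call. They do not tell look-alikes from the thing itself.
- nets.recognise(label, camera): "xy" ([column, row] in pixels, amid what is visible of it).
- nets.masks_of(label, camera): "mask" (420x560 bool, what is visible of it) and "xy" ([column, row] in pixels, amid what is visible of it).
The state is a dict: "t": time; "joint_pos": joint angles; "qvel": joint speeds; "effort": joint torques, N m; "ee_pos": TCP position; "tool_rot": TCP orientation; "force": force on the tool from outside, world axes, zero at the start; "moment": the same for the moment, N m; "gripper_width": opening from 0.0 (shut) to 1.0 (fully open).
Only numpy, scipy, OpenCV 4.12 (cv2) and the standard library are available. Lean on these libraries where they do the work, as an engineer would, in place of code of your own. Each camera call takes 0.05 s, during which the arm holds its last target.

### The job

Put the filter housing together: set the steel support disc, knob up, flat into the round recess of the lower half and let go of it, then fit the white upper half over the two dowels, red mark above red mark, flush on the lower half. Press the closed housing down on the stand's springs, well past half of their travel, and finish while still holding it pressed down there with the gripper. Leave the bottles, jar, beaker, wrench and spare gasket where they are.

Things in the scene. Friction and masses are not known exactly. Their poses are not given: they have to be found in the camera images.
- stand: Grey fixed base plate, 170 x 110 x 14 mm, lying on the bench, long side along its x; origin at the centre of its underside. The lower half of the housing rides above it on springs, square with it and centred on it. Stands anywhere near the middle of the bench, turned by up to 0.5 rad.
- cradle (a joint): How far the sprung lower half is pressed straight down, m: 0 = up, as at the start (it stays up under the weight of disc and upper half), 0.012 = down on its stop. The springs are preloaded: with disc and upper half in place the first motion takes about 1 N of push, half travel (6 mm) about 7 N, the stop about 13 N.
- dowel_big (a point): Axis of the thick dowel at the level of the lower half's flat top face (49 mm above the bench when not pressed). Lower half: blue block 130 (x) x 80 x 22 mm, z up. The dowel is brass, 12 mm in diameter, stands 16 mm above the face, its last 4 mm tapered, 48 mm from the block's centre towards -x. A red stripe on the block lies at this end.
- dowel_small (a point): Same for the thin dowel: 8 mm in diameter, 16 mm high, 48 mm from the block's centre towards +x (96 mm from the thick dowel).
- recess (a point): Centre of the floor of the round recess in the middle of the lower half: 54 mm in diameter, 8 mm deep below the flat top face (41 mm above the bench when not pressed). Midway between the dowels.
- disc: Steel support disc, 52 mm in diameter, 7 mm thick, with an upright orange knob in its middle, 16 mm in diameter and 16 mm high above the disc (23 mm overall); origin at the centre of its underside, z up. 90 g. Lies on the bench, knob up, on one side of the stand.
- upper: Upper half: white plate 130 (x) x 80 x 20 mm, z up, origin centred on its underside; about 350 g. On it a blue grip bar, centred, 60 mm along x, 16 mm wide, its top 48 mm above the underside. A 30 mm hole under the bar clears the disc's knob; dowel holes go right through. Red stripe at its -x end, by the large hole. Lies on the bench on the other side of the stand, turned by up to 1.2 rad.
- hole_big (a point): Axis of the upper half's 14 mm hole, on its underside, 48 mm from the centre towards the red stripe; it goes over the 12 mm dowel.
- hole_small (a point): Axis of the upper half's 10 mm hole, on its underside, at the other end; it goes over the 8 mm dowel.
- amber1: Bystander: amber bottle, blue cap, 60 mm in diameter, 130 mm high; origin under its centre.
- amber2: Bystander: amber bottle like the other, 60 mm in diameter, 130 mm high; origin under its centre.
- jar: Bystander: white jar, red lid, 64 mm in diameter, 80 mm high; origin under its centre.
- beaker: Bystander: glass beaker, 72 mm in diameter, 90 mm high; origin under its centre.
- wrench: Bystander: steel wrench 150 mm long, about 10 mm thick, lying across between the robot and the stand.
- gasket: Bystander: orange ring, 70 mm outside, 6 mm thick, lying flat; a spare, not needed.
Not all that is in view belongs to the job. What is shaped like the upper but black or green is not meant. Of the things that look like the disc, the larger one is meant.

How it is judged:
By the outcome, as a careful person would: the job done as asked, in the order asked, and still so for the second after the job is handed in, while the arm keeps its last pose, push and grip.
It also fails if it takes over 56 s, if anything falls off the work surface, if the arm or the gripper's body presses on something with over 40 N, if the wrist force passes 120 N, or if a joint passes its speed limit or range.

## Working session

There is one attempt and no reset: what is moved stays moved. The work goes in short steps, Python scripts to look and compute and a tool call to move; the robot and the scene stay as the last step left them, time stands still between calls to the robot, and variables do not carry over. Pictures are saved under pics/ and viewed, and the job is handed in when it is done.

Besides the shell and the picture viewer there is one more tool, called after "Request:" in YAML: its name, and indented under it one key for each argument. servo_tool: Moves the arm, as the interface text tells. Its arguments: {"type":"object","properties":{"series":{"type":"array"},"force":{"type":"number"}},"required":["series"]}

```bash
mkdir -p pics
cat > h.py <<'E'
import numpy as np, cv2
from rig import get_obs, viewer, ctrl, nets
from scipy.spatial.transform import Rotation as R
def snap(cam,name):
    c=viewer.get_calibration(cam); im=viewer.read_camera(cam)
    cv2.imwrite(f'pics/{name}.png',im); np.save(f'pics/{name}_T.npy',np.array(c['cam_to_world'])); return im,c
def ray(c,u,v,z):
    T=np.array(c['cam_to_world']); d=T[:3,:3]@np.array([(u-c['cx'])/c['fx'],(v-c['cy'])/c['fy'],1.])
    o=T[:3,3]; return o+d*(z-o[2])/d[2]
def proj(c,p):
    T=np.array(c['cam_to_world']); q=T[:3,:3].T@(np.array(p)-T[:3,3]); return np.array([c['fx']*q[0]/q[2]+c['cx'],c['fy']*q[1]/q[2]+c['cy']])
E
python3 - <<'E'
from h import *
for cam in ['top','scene']:
    im,c=snap(cam,cam+'0'); print(cam,{k:np.round(v,3).tolist() for k,v in c.items()})
    for l in (['stand','disc','upper','dowel_big','dowel_small','hole_big','hole_small','recess'] if cam=='top' else []):
        for r in nets.recognise(l,cam): print(l,round(r['conf'],2),np.round(r['xy'],1),np.round(ray(c,*r['xy'],{'disc':.007,'upper':.02,'hole_big':.02,'hole_small':.02,'recess':.041,'stand':.049,}.get(l,.065)),3))
o=get_obs();print(o)
E
```

```text
top {'fx': 517.631, 'fy': 517.631, 'cx': 280.593, 'cy': 208.607, 'cam_to_world': [[0.01, -0.996, 0.094, 0.381], [-1.0, -0.011, -0.007, -0.021], [0.008, -0.094, -0.996, 1.588], [0.0, 0.0, 0.0, 1.0]]}
stand 0.8 [276.2 191.3] [ 0.577 -0.018  0.049]
stand 0.67 [269.2 253.5] [0.392 0.001 0.049]
disc 0.66 [181.6 226.7] [0.471 0.27  0.007]
disc 0.52 [173.4 193.8] [0.572 0.298 0.007]
upper 0.94 [422.7 278.3] [ 0.322 -0.462  0.02 ]
upper 0.75 [368.8 228. ] [ 0.472 -0.3    0.02 ]
upper 0.62 [368.4 296.2] [ 0.267 -0.298  0.02 ]
dowel_big 0.74 [273.3 185. ] [ 0.594 -0.009  0.065]
dowel_small 0.9 [276.3 184.9] [ 0.595 -0.018  0.065]
hole_big 0.96 [372.7 231. ] [ 0.463 -0.312  0.02 ]
hole_big 0.76 [428.5 276.4] [ 0.328 -0.479  0.02 ]
hole_big 0.72 [373.2 296.8] [ 0.266 -0.312  0.02 ]
hole_small 0.74 [367.7 297. ] [ 0.265 -0.296  0.02 ]
hole_small 0.61 [426.  272.3] [ 0.34  -0.472  0.02 ]
hole_small 0.6 [371.6 227.1] [ 0.475 -0.309  0.02 ]
recess 0.63 [278.6 187.2] [ 0.591 -0.025  0.041]
scene {'fx': 441.868, 'fy': 441.868, 'cx': 279.571, 'cy': 213.789, 'cam_to_world': [[-0.77, 0.473, -0.428, 1.053], [0.638, 0.553, -0.536, 0.633], [-0.016, -0.686, -0.728, 0.938], [0.0, 0.0, 0.0, 1.0]]}
{'t': 0.5, 'joint_pos': array([-8.53698442e+01,  1.64080811e+01,  9.03388674e+01, -7.63368038e-04,
        7.32585275e+01, -8.59760813e+00]), 'qvel': array([ 0.06738505, -0.10574716, -0.07015524, -0.02415125,  0.14853626,
        0.00386176]), 'effort': array([-3.42110434e-04, -4.05462170e+01, -2.92555261e+01, -1.60761165e-04,
        1.16194897e-03, -5.90435135e-06]), 'ee_pos': array([ 0.15444211, -0.6570732 ,  0.23126899]), 'tool_rot': array([-1.79999904e+02,  5.52374131e-03, -7.67720161e+01]), 'force': array([-0.33357589,  0.29386068, -0.06673717]), 'moment': array([0.01196374, 0.02717402, 0.00600375]), 'gripper_width': 0.9977226014538011}
```

```bash
python3 -c "
import cv2
im=cv2.imread('pics/top0.png')[120:330,130:470];cv2.imwrite('pics/top0z.png',cv2.resize(im,None,fx=2.35,fy=2.35,interpolation=2))"
```

```text
(no output)
```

View pics/top0z.png

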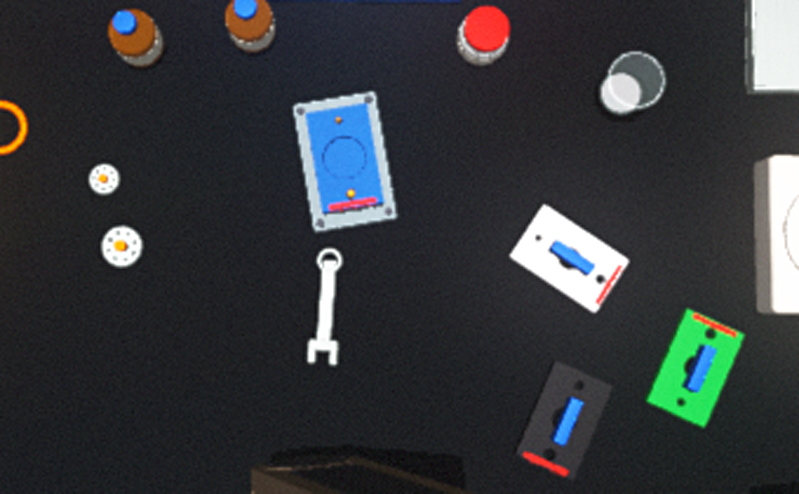

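View pics/scene0.png

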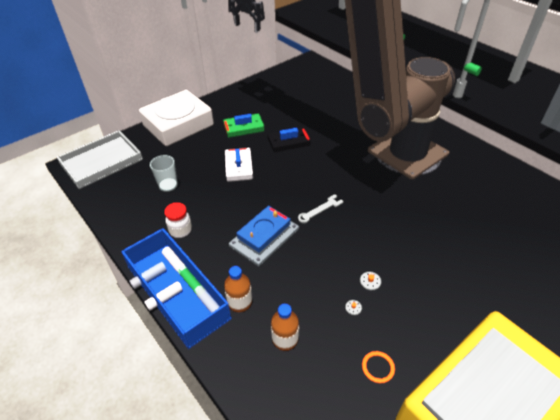

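View pics/top0.png

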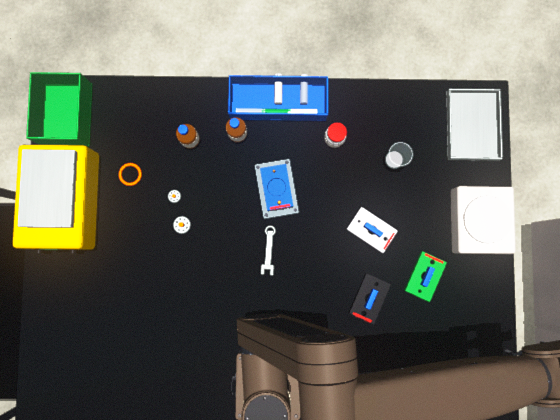

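The top view shows the white upper at (372,229), the stand at (277,188) with its red stripe towards the robot, and the larger disc at (181,226). The smaller look-alike is at (174,196), and the black and green decoys are at (371,298) and (426,276).

Run:
```python
from h import *
im=cv2.imread('pics/top0.png'); c=viewer.get_calibration('top')
hsv=cv2.cvtColor(im,cv2.COLOR_BGR2HSV)
def zp(x,y): return x/2.35+130,y/2.35+120
b=ray(c,*zp(351,194),.063);s=ray(c,*zp(339,120),.063); print('dowels',b,s,np.linalg.norm(b-s),'yaw',np.degrees(np.arctan2(*(s-b)[1::-1])),'ctr',(b+s)/2)
hb=ray(c,*zp(601,279),.02);hs=ray(c,*zp(538,238),.02); print('holes',hb,hs,np.linalg.norm(hb-hs),'yaw',np.degrees(np.arctan2(*(hs-hb)[1::-1])),'ctr',(hb+hs)/2)
print('knob',ray(c,*zp(121,246),.02))
o=get_obs();w=viewer.get_calibration('wrist');T=np.array(w['cam_to_world']);Rt=R.from_euler('xyz',o['tool_rot'],degrees=True).as_matrix()
print(np.round(Rt,3)); print('cam in tool',Rt.T@(T[:3,3]-o['ee_pos']));print(np.round(Rt.T@T[:3,:3],3),w['fx'],w['cx'],w['cy'],o['t'])
```

```text
dowels [ 0.54221289 -0.0274548   0.063     ] [ 0.63638945 -0.01125699  0.063     ] 0.09555937747950144 yaw 9.759050574111356 ctr [ 0.58930117 -0.0193559   0.063     ]
holes [ 0.44007072 -0.35125525  0.02      ] [ 0.49220237 -0.27010746  0.02      ] 0.09645036631709307 yaw 57.282156356237834 ctr [ 0.46613654 -0.31068135  0.02      ]
knob [0.47609173 0.26818696 0.02      ]
[[ 0.229 -0.973 -0.   ]
 [-0.973 -0.229  0.   ]
 [-0.    -0.    -1.   ]]
cam in tool [ 0.00077764 -0.07725145 -0.14319266]
[[ 1.    -0.     0.001]
 [-0.     0.953  0.302]
 [-0.001 -0.302  0.953]] 341.5358404505756 282.34461784259133 215.3002977861964 0.5
```

Request:
servo_tool:
  series:
    - {"tx":-0.59,"ty":-0.945}
    - {"tx":-0.59,"ty":-0.945}
    - {"tx":-0.59,"ty":-0.945}
    - {"tx":-0.59,"ty":-0.945}
    - {"tx":-0.59,"ty":-0.945}
    - {"tx":-0.59,"ty":-0.945}
    - {"tx":-0.59,"ty":-0.945}
    - {"tx":-0.59,"ty":-0.945}
    - {"tx":-0.59,"ty":-0.945}
    - {"tx":-0.59,"ty":-0.945}
    - {"tx":-0.59,"ty":-0.945}
    - {"tx":-0.59,"ty":-0.945}
    - {"tx":-0.59,"ty":-0.945}
    - {"tx":-0.59,"ty":-0.945}
    - {"tx":-0.59,"ty":-0.945,"az":0.5}
    - {}

```text
invalid input at $.series[0]: expected keys tx, ty, tz, ax, ay, az, gripper
```

Run:
```python
from h import *
im,c=snap('wrist','w1')
o=get_obs();print(o['t'],o['ee_pos'],o['tool_rot'])
for l in ['hole_big','hole_small','upper']:
    for r in nets.recognise(l,'wrist'): print(l,round(r['conf'],2),np.round(r['xy'],1),np.round(ray(c,*r['xy'],.02),4))
```

```text
0.55 [ 0.15443276 -0.6570984   0.23134282] [ 1.79999472e+02 -3.77870433e-03 -7.67758439e+01]
hole_big 0.84 [126.6  11.1] [ 0.2788 -0.4825  0.02  ]
hole_small 0.7 [121.7  12. ] [ 0.2771 -0.4782  0.02  ]
upper 0.66 [120.6  11.1] [ 0.2776 -0.4772  0.02  ]
```

View pics/w1.png

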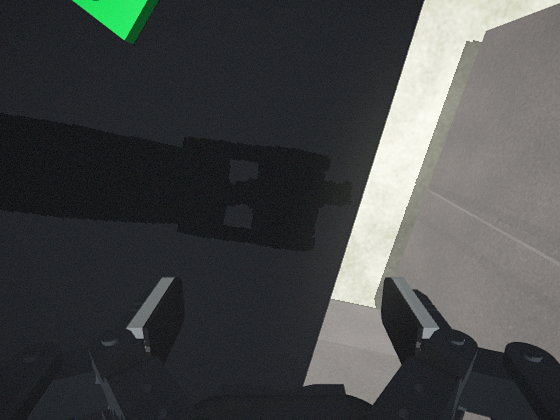

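The move was refused because every row needs all seven keys. The picture shows the fingers at the bottom, with tips at about (170,280) and (390,280), and the green decoy at top left.

Request:
servo_tool:
  series:
    - {"tx":-0.59,"ty":-0.945,"tz":0,"ax":0,"ay":0,"az":0,"gripper":0}
    - {"tx":-0.59,"ty":-0.945,"tz":0,"ax":0,"ay":0,"az":0,"gripper":0}
    - {"tx":-0.59,"ty":-0.945,"tz":0,"ax":0,"ay":0,"az":0,"gripper":0}
    - {"tx":-0.59,"ty":-0.945,"tz":0,"ax":0,"ay":0,"az":0,"gripper":0}
    - {"tx":-0.59,"ty":-0.945,"tz":0,"ax":0,"ay":0,"az":0,"gripper":0}
    - {"tx":-0.59,"ty":-0.945,"tz":0,"ax":0,"ay":0,"az":0,"gripper":0}
    - {"tx":-0.59,"ty":-0.945,"tz":0,"ax":0,"ay":0,"az":0,"gripper":0}
    - {"tx":-0.59,"ty":-0.945,"tz":0,"ax":0,"ay":0,"az":0,"gripper":0}
    - {"tx":-0.59,"ty":-0.945,"tz":0,"ax":0,"ay":0,"az":0,"gripper":0}
    - {"tx":-0.59,"ty":-0.945,"tz":0,"ax":0,"ay":0,"az":0,"gripper":0}
    - {"tx":-0.59,"ty":-0.945,"tz":0,"ax":0,"ay":0,"az":0,"gripper":0}
    - {"tx":-0.59,"ty":-0.945,"tz":0,"ax":0,"ay":0,"az":0,"gripper":0}
    - {"tx":-0.59,"ty":-0.945,"tz":0,"ax":0,"ay":0,"az":0,"gripper":0}
    - {"tx":-0.59,"ty":-0.945,"tz":0,"ax":0,"ay":0,"az":0,"gripper":0}
    - {"tx":-0.59,"ty":-0.945,"tz":0,"ax":0,"ay":0,"az":0.5,"gripper":0}
    - {"tx":0,"ty":0,"tz":0,"ax":0,"ay":0,"az":0,"gripper":0}

```text
t: 2.3
ee_pos: [0.5097, -0.2987, 0.2315]
tool_rot: [-179.9, 0.0, -79.6]
force: [0.1, 0.8, 0.7]
gripper_width: 1.002
```

Run:
```python
from h import *
im,c=snap('wrist','w2')
o=get_obs();print(o['t'],o['ee_pos'],o['tool_rot'])
for l in ['hole_big','hole_small','upper']:
    for r in nets.recognise(l,'wrist'): print(l,round(r['conf'],2),np.round(r['xy'],1),np.round(ray(c,*r['xy'],.02),4))
```

```text
2.35 [ 0.50863659 -0.30004498  0.23144848] [ 1.79999393e+02 -1.68774653e-02 -7.95704161e+01]
hole_big 0.96 [257. 357.] [ 0.2869 -0.3085  0.02  ]
hole_big 0.72 [288.7 218.2] [ 0.4737 -0.3134  0.02  ]
hole_big 0.6 [370.6 354.9] [ 0.3157 -0.4477  0.02  ]
hole_small 0.9 [255.7 355.5] [ 0.2888 -0.3065  0.02  ]
hole_small 0.8 [284.8 217.7] [ 0.4735 -0.3091  0.02  ]
hole_small 0.73 [370.7 356.7] [ 0.3131 -0.4485  0.02  ]
upper 0.96 [371.2 358.1] [ 0.3112 -0.4497  0.02  ]
upper 0.92 [257.8 356.4] [ 0.288  -0.3093  0.02  ]
upper 0.76 [283.1 219.8] [ 0.4708 -0.3077  0.02  ]
```

View pics/w2.png

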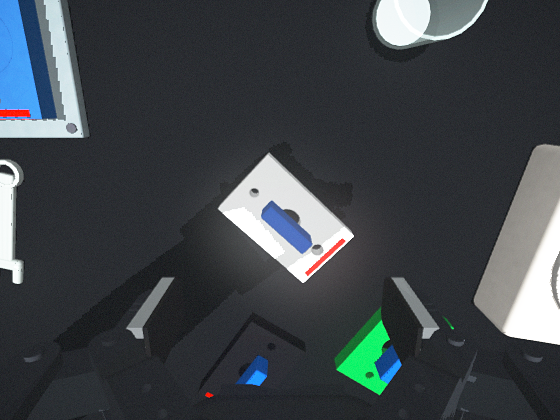

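```bash
cat >> h.py <<'E'
def rect(im,c,z,cx,cy,half=.08,s=.0004):
    # rectified view: rows = -x world down, cols = -y world right ; returns image & func px->world
    n=int(2*half/s); P=np.array([[cx+half,cy+half,z],[cx+half,cy-half,z],[cx-half,cy-half,z],[cx-half,cy+half,z]])
    src=np.float32([proj(c,p) for p in P]); dst=np.float32([[0,0],[n,0],[n,n],[0,n]])
    M=cv2.getPerspectiveTransform(src,dst); out=cv2.warpPerspective(im,M,(n,n),flags=cv2.INTER_CUBIC)
    return out,(lambda u,v: np.array([cx+half-v*s,cy+half-u*s]))
E
python3 - <<'E'
from h import *
im=cv2.imread('pics/w2.png'); c=viewer.get_calibration('wrist'); print(np.abs(np.array(c['cam_to_world'])-np.load('pics/w2_T.npy')).max())
o,f=rect(im,c,.02,.47,-.31); cv2.imwrite('pics/w2r.png',cv2.resize(o,(600,600)) if 0 else o)
hsv=cv2.cvtColor(o,cv2.COLOR_BGR2HSV); m=((hsv[...,1]<60)&(hsv[...,2]>150)).astype(np.uint8)
red=((hsv[...,1]>150)&((hsv[...,0]<10)|(hsv[...,0]>170))&(hsv[...,2]>100)).astype(np.uint8)
m=m|red; m=cv2.morphologyEx(m,cv2.MORPH_OPEN,np.ones((5,5)))
cs=max(cv2.findContours(m,0,2)[0],key=cv2.contourArea); r=cv2.minAreaRect(cs); print(r, np.array(r[1])*.4, f(*r[0])); print([f(*p).round(4) for p in cv2.boxPoints(r)])
print('red',f(*np.argwhere(red).mean(0)[::-1]))
cv2.drawContours(o,[cv2.boxPoints(r).astype(int)],0,(0,255,0),1); cv2.imwrite('pics/w2r.png',cv2.resize(o,(600,600)))
E
```

```text
0.004045856383648572
((213.1193389892578, 209.08631896972656), (329.795654296875, 207.5387420654297), 33.495182037353516) [131.91826172  83.01549683] [ 0.46636547 -0.31524774]
[array([ 0.4682, -0.2373], dtype=float32), array([ 0.5374, -0.2831], dtype=float32), array([ 0.4646, -0.3932], dtype=float32), array([ 0.3954, -0.3473], dtype=float32)]
red [ 0.43286043 -0.36497678]
```

View pics/w2r.png

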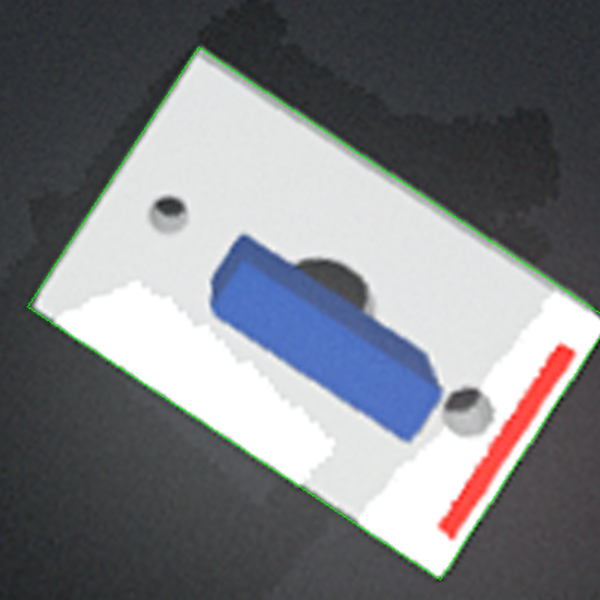

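```bash
cat >> h.py <<'E'
def cal(name,cam='wrist'):
    c=dict(viewer.get_calibration(cam)); c['cam_to_world']=np.load(f'pics/{name}_T.npy'); return c
def whiterect(name,cx,cy,z=.02):
    im=cv2.imread(f'pics/{name}.png'); o,f=rect(im,cal(name),z,cx,cy)
    hsv=cv2.cvtColor(o,cv2.COLOR_BGR2HSV); m=((hsv[...,1]<60)&(hsv[...,2]>190)).astype(np.uint8)
    red=((hsv[...,1]>150)&((hsv[...,0]<10)|(hsv[...,0]>170))&(hsv[...,2]>100)).astype(np.uint8)
    m=m|red; m=cv2.morphologyEx(m,cv2.MORPH_OPEN,np.ones((5,5)))
    cs=max(cv2.findContours(m,0,2)[0],key=cv2.contourArea); r=cv2.minAreaRect(cs)
    b=np.array([f(*p) for p in cv2.boxPoints(r)]); e=b[1]-b[0],b[2]-b[1]; L=max(e,key=np.linalg.norm); ctr=b.mean(0)
    rc=f(*np.argwhere(red).mean(0)[::-1])
    if L@(rc-ctr)>0: L=-L
    print(name,'sizes',np.array(r[1])*.4,'ctr',ctr.round(4),'yaw',np.degrees(np.arctan2(L[1],L[0])).round(2))
    cv2.drawContours(o,[cv2.boxPoints(r).astype(int)],0,(0,255,0),1); cv2.imwrite(f'pics/{name}_r.png',cv2.resize(o,(600,600)))
    return ctr
E
python3 - <<'E'
from h import *
whiterect('w2',.47,-.31)
E
```

```text
w2 sizes [131.25495605  81.70318604] ctr [ 0.4689 -0.3117] yaw 56.81
```

Request:
servo_tool:
  series:
    - {"tx":-0.88,"ty":-0.57,"tz":0,"ax":0,"ay":0,"az":0,"gripper":0}
    - {"tx":-0.88,"ty":-0.57,"tz":0,"ax":0,"ay":0,"az":0,"gripper":0}
    - {"tx":-0.88,"ty":-0.57,"tz":0,"ax":0,"ay":0,"az":0,"gripper":0}
    - {"tx":-0.88,"ty":-0.57,"tz":0,"ax":0,"ay":0,"az":0,"gripper":0}
    - {"tx":-0.88,"ty":-0.57,"tz":0,"ax":0,"ay":0,"az":0,"gripper":0}
    - {"tx":-0.88,"ty":-0.57,"tz":0,"ax":0,"ay":0,"az":0,"gripper":0}
    - {"tx":-0.88,"ty":-0.57,"tz":0,"ax":0,"ay":0,"az":0,"gripper":0}
    - {"tx":-0.88,"ty":-0.57,"tz":0,"ax":0,"ay":0,"az":0,"gripper":0}
    - {"tx":-0.88,"ty":-0.57,"tz":0,"ax":0,"ay":0,"az":0,"gripper":0}
    - {"tx":-0.88,"ty":-0.57,"tz":0,"ax":0,"ay":0,"az":0,"gripper":0}
    - {"tx":0,"ty":0,"tz":0,"ax":0,"ay":0,"az":0,"gripper":0}
    - {"tx":0,"ty":0,"tz":0,"ax":0,"ay":0,"az":0,"gripper":0}
    - {"tx":0,"ty":0,"tz":0,"ax":0,"ay":0,"az":0,"gripper":0}

```text
t: 3.8
ee_pos: [0.6288, -0.0128, 0.2312]
tool_rot: [180.0, -0.0, -79.9]
force: [-0.5, 0.2, -0.0]
gripper_width: 0.999
```

Run:
```python
from h import *
im,c=snap('wrist','w3')
o=get_obs();print(o['t'],o['ee_pos'],o['tool_rot'],np.abs(o['qvel']).max())
r,f=rect(im,c,.049,.589,-.019); cv2.imwrite('pics/w3r.png',cv2.resize(r,(800,800))[100:700])
```

```text
3.85 [ 0.6287655  -0.01276586  0.23130355] [ 1.79985079e+02 -1.58227064e-02 -7.98872777e+01] 0.20955362120480914
```

View pics/w3.png

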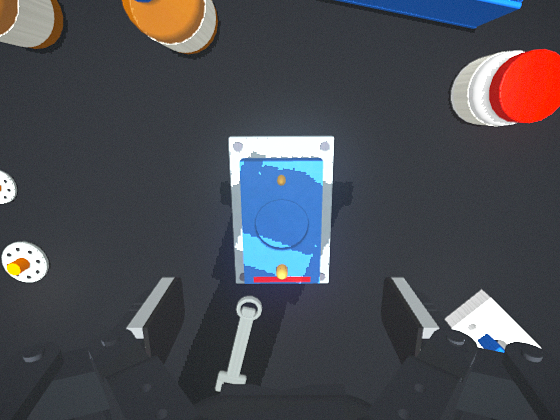

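View pics/w3r.png

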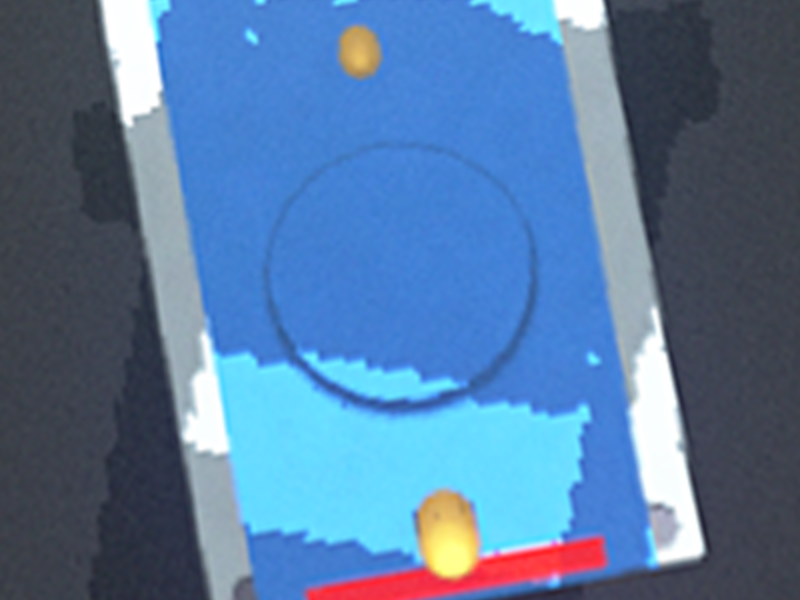

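```bash
cat >> h.py <<'E'
def bluerect(name,cx,cy,z=.049):
    im=cv2.imread(f'pics/{name}.png'); o,f=rect(im,cal(name),z,cx,cy,.1,.0004)
    hsv=cv2.cvtColor(o,cv2.COLOR_BGR2HSV); m=((hsv[...,1]>110)&(hsv[...,0]>85)&(hsv[...,0]<125)&(hsv[...,2]>120)).astype(np.uint8)
    red=((hsv[...,1]>150)&((hsv[...,0]<10)|(hsv[...,0]>170))&(hsv[...,2]>100)).astype(np.uint8)
    m=cv2.morphologyEx(m|red,cv2.MORPH_OPEN,np.ones((7,7)))
    cs=max(cv2.findContours(m,0,2)[0],key=cv2.contourArea); r=cv2.minAreaRect(cs)
    b=np.array([f(*p) for p in cv2.boxPoints(r)]); e=b[1]-b[0],b[2]-b[1]; L=max(e,key=np.linalg.norm); ctr=b.mean(0)
    if L[0]<0: L=-L
    print(name,'blue sizes',np.array(r[1])*.4,'ctr',ctr.round(4),'yaw',np.degrees(np.arctan2(L[1],L[0])).round(2))
    cv2.drawContours(o,[cv2.boxPoints(r).astype(int)],0,(0,255,0),1)
    return o,f,ctr
E
python3 - <<'E'
from h import *
o,f,_=bluerect('w3',.591,-.019)
g=cv2.cvtColor(o,cv2.COLOR_BGR2GRAY)
cv2.imwrite('pics/w3b.png',o)
# recess ring: search circle r=27mm min darkness on ring vs in/out
hsv=cv2.cvtColor(o,cv2.COLOR_BGR2HSV);v=hsv[...,2].astype(float)
best=[]
th=np.linspace(0,2*np.pi,240,endpoint=False)
for x in np.arange(.583,.604,.0004):
  for y in np.arange(-.027,-.011,.0004):
    def samp(r):
      u=((-.019+.1-(y+r*np.sin(th)))/.0004); w=((.591+.1-(x+r*np.cos(th)))/.0004)
      return cv2.remap(g.astype(np.float32),u.astype(np.float32)[None],w.astype(np.float32)[None],1)[0]
    ring=samp(.027); s=np.median(np.minimum(samp(.0245),samp(.0295))-ring); s=np.mean(np.clip(np.minimum(samp(.0245),samp(.0295))-ring,0,30)); best.append((s,x,y))
best.sort(); print(best[-4:])
E
```

```text
w3 blue sizes [133.80631104  80.46266479] ctr [ 0.5942 -0.019 ] yaw 10.3
[(np.float32(15.845504), np.float64(0.5941999999999987), np.float64(-0.018599999999999978)), (np.float32(15.886629), np.float64(0.5937999999999988), np.float64(-0.018599999999999978)), (np.float32(16.364408), np.float64(0.5937999999999988), np.float64(-0.01899999999999998)), (np.float32(16.428474), np.float64(0.5941999999999987), np.float64(-0.01899999999999998))]
```

View pics/w3b.png

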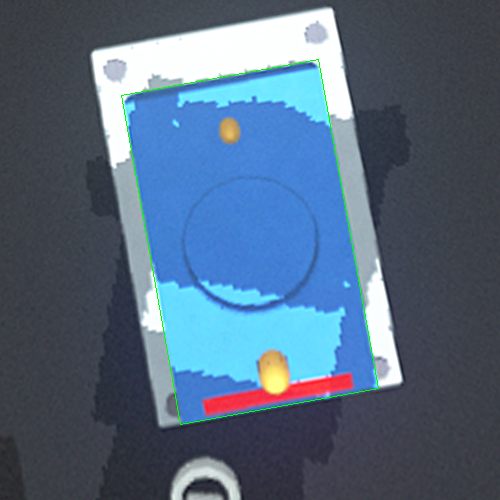

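Request:
servo_tool:
  series:
    - {"tx":-0.92,"ty":0.26,"tz":0.24,"ax":0,"ay":0,"az":0,"gripper":0}
    - {"tx":-0.92,"ty":0.26,"tz":0.24,"ax":0,"ay":0,"az":0,"gripper":0}
    - {"tx":-0.92,"ty":0.26,"tz":0.24,"ax":0,"ay":0,"az":0,"gripper":0}
    - {"tx":-0.92,"ty":0.26,"tz":0.24,"ax":0,"ay":0,"az":0,"gripper":0}
    - {"tx":-0.92,"ty":0.26,"tz":0.24,"ax":0,"ay":0,"az":0,"gripper":0}
    - {"tx":-0.92,"ty":0.26,"tz":0.24,"ax":0,"ay":0,"az":0,"gripper":0}
    - {"tx":-0.92,"ty":0.26,"tz":0.24,"ax":0,"ay":0,"az":0,"gripper":0}
    - {"tx":-0.92,"ty":0.26,"tz":0.24,"ax":0,"ay":0,"az":0,"gripper":0}
    - {"tx":-0.92,"ty":0.26,"tz":0.24,"ax":0,"ay":0,"az":0,"gripper":0}
    - {"tx":-0.92,"ty":0.26,"tz":0.24,"ax":0,"ay":0,"az":0,"gripper":0}
    - {"tx":-0.92,"ty":0.26,"tz":0.24,"ax":0,"ay":0,"az":0,"gripper":0}
    - {"tx":0,"ty":0,"tz":0,"ax":0,"ay":0,"az":0,"gripper":0}
    - {"tx":0,"ty":0,"tz":0,"ax":0,"ay":0,"az":0,"gripper":0}
    - {"tx":0,"ty":0,"tz":0,"ax":0,"ay":0,"az":0,"gripper":0}

```text
t: 5.25
ee_pos: [0.4917, 0.2712, 0.1527]
tool_rot: [-179.9, -0.0, -79.9]
force: [0.6, 0.1, -0.5]
gripper_width: 1.0
```

Run:
```python
from h import *
im,c=snap('wrist','w4')
o=get_obs();print(o['t'],o['ee_pos'],o['tool_rot'],np.abs(o['qvel']).max())
r,f=rect(im,c,.007,.476,.268,.06,.0002); cv2.imwrite('pics/w4r.png',r)
hsv=cv2.cvtColor(r,cv2.COLOR_BGR2HSV); m=(((hsv[...,2]>150))).astype(np.uint8); m=cv2.morphologyEx(m,cv2.MORPH_CLOSE,np.ones((15,15)))
cs=max(cv2.findContours(m,0,2)[0],key=cv2.contourArea); print(cv2.fitEllipse(cs),f(*cv2.fitEllipse(cs)[0]),cv2.minEnclosingCircle(cs))
```

```text
5.3 [0.49175114 0.27125222 0.15269501] [-1.79936990e+02 -7.35455951e-03 -7.98787657e+01] 0.17049443366172992
((290.2827453613281, 281.8528747558594), (261.2650146484375, 265.8154602050781), 170.20106506347656) [0.47962943 0.26994345] ((290.8080139160156, 281.9328308105469), 134.71473693847656)
```

View pics/w4.png

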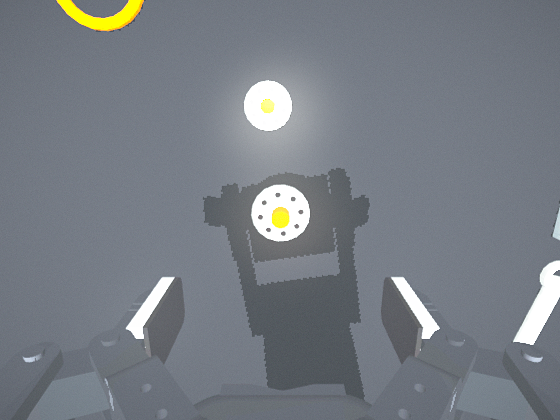

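View pics/w4r.png

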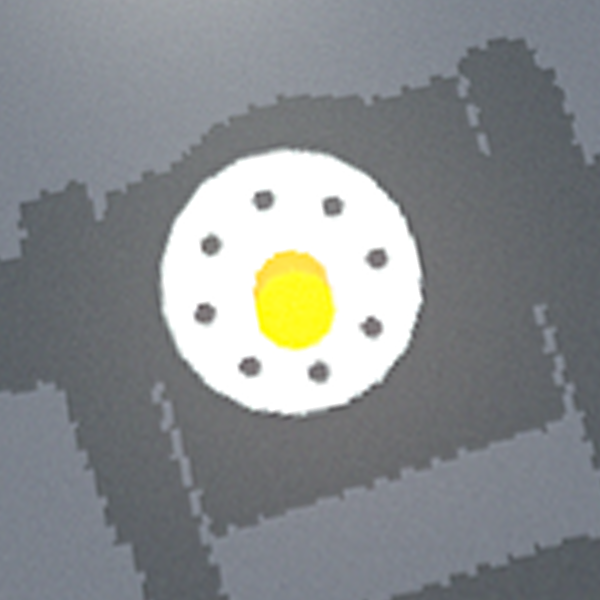

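Request:
servo_tool:
  force: 40
  series:
    - {"tx":-0.01,"ty":0.2,"tz":0.8,"ax":0,"ay":0,"az":0,"gripper":0}
    - {"tx":0,"ty":0.21,"tz":0.8,"ax":0,"ay":0,"az":0,"gripper":0}
    - {"tx":0,"ty":0,"tz":0.8,"ax":0,"ay":0,"az":0,"gripper":0.3}
    - {"tx":0,"ty":0,"tz":0.8,"ax":0,"ay":0,"az":0,"gripper":0.5}
    - {"tx":0,"ty":0,"tz":0.8,"ax":0,"ay":0,"az":0,"gripper":0.5}
    - {"tx":0,"ty":0,"tz":0.4,"ax":0,"ay":0,"az":0,"gripper":0.5}
    - {"tx":0,"ty":0,"tz":0.2,"ax":0,"ay":0,"az":0,"gripper":0.5}
    - {"tx":0,"ty":0,"tz":0,"ax":0,"ay":0,"az":0,"gripper":0.6}
    - {"tx":0,"ty":0,"tz":0,"ax":0,"ay":0,"az":0,"gripper":0.6}

```text
t: 6.2
ee_pos: [0.4797, 0.2706, 0.0153]
tool_rot: [-179.9, 0.0, -79.8]
force: [0.5, 0.0, -0.7]
gripper_width: 0.404
```

Run:
```python
from h import *
im,c=snap('wrist','w5')
o=get_obs();print(o['t'],o['ee_pos'],o['tool_rot'],np.abs(o['qvel']).max(),o['gripper_width'],o['force'])
```

```text
6.25 [0.47978102 0.2707394  0.01547755] [-1.79857211e+02  2.08066222e-02 -7.97851953e+01] 0.21855124560002792 0.3979524832901311 [ 0.383686   -0.1089138  -0.44857126]
```

View pics/w5.png

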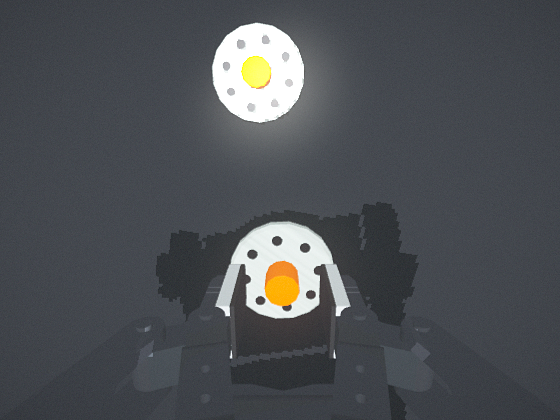

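Run:
```python
from h import *
c=cal('w5');o=get_obs()
for z in (.007,.0155,.023): print(proj(c,[*o['ee_pos'][:2],z]), proj(c,[.4795,.2695,z]))
print(ray(c,282,290,.023))
```

```text
[280.2786949  272.13924062] [282.66129364 273.05193943]
[280.18362408 280.48320114] [282.68727358 281.43442821]
[280.09133732 288.58281631] [282.71249047 289.57071771]
[0.4792312  0.26977502 0.023     ]
```

Request:
servo_tool:
  force: 40
  series:
    - {"tx":0,"ty":0,"tz":0.17,"ax":0,"ay":0,"az":0,"gripper":0.7}
    - {"tx":0,"ty":0,"tz":0,"ax":0,"ay":0,"az":0,"gripper":1}
    - {"tx":0,"ty":0,"tz":0,"ax":0,"ay":0,"az":0,"gripper":1}
    - {"tx":0,"ty":0,"tz":0,"ax":0,"ay":0,"az":0,"gripper":1}
    - {"tx":0,"ty":0,"tz":0,"ax":0,"ay":0,"az":0,"gripper":1}

```text
t: 6.75
ee_pos: [0.4789, 0.2706, 0.0093]
tool_rot: [-180.0, 0.0, -79.8]
force: [-0.3, -0.7, 1.7]
gripper_width: 0.16
```

Run:
```python
from h import *
im,c=snap('wrist','w6')
o=get_obs();print(o['t'],o['ee_pos'],o['tool_rot'],np.abs(o['qvel']).max(),o['gripper_width'],o['force'])
r,f=rect(im,c,.007,.4795,.2695,.06,.0002); cv2.imwrite('pics/w6r.png',r)
```

```text
6.8 [0.47883653 0.27062185 0.00931574] [-1.79970758e+02  1.08538290e-02 -7.97758415e+01] 0.13260839147216075 0.1577823789819899 [ 0.39620242 -0.20415519  1.8006406 ]
```

View pics/w6.png

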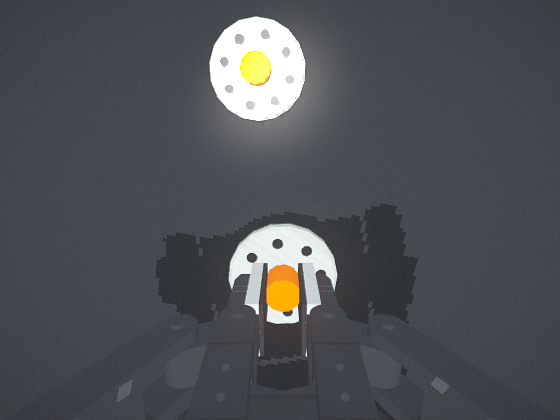

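View pics/w6r.png

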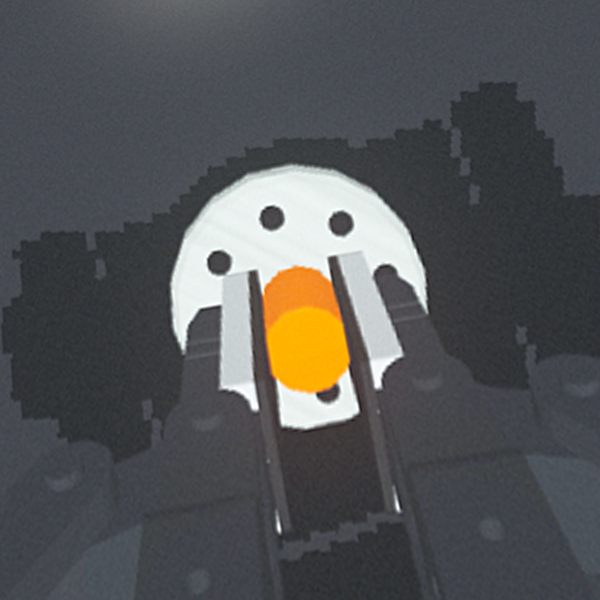

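Request:
servo_tool:
  series:
    - {"tx":0,"ty":0,"tz":0,"ax":0,"ay":0,"az":0,"gripper":1}
    - {"tx":0,"ty":0,"tz":0,"ax":0,"ay":0,"az":0,"gripper":1}

```text
t: 7.0
ee_pos: [0.4788, 0.2706, 0.0093]
tool_rot: [-180.0, 0.0, -79.8]
force: [0.1, 0.1, 2.4]
gripper_width: 0.159
```

Request:
servo_tool:
  series:
    - {"tx":0,"ty":0,"tz":-0.5,"ax":0,"ay":0,"az":0,"gripper":1}
    - {"tx":0,"ty":0,"tz":-1,"ax":0,"ay":0,"az":0,"gripper":1}
    - {"tx":0,"ty":0,"tz":0,"ax":0,"ay":0,"az":0,"gripper":1}
    - {"tx":0,"ty":0,"tz":0,"ax":0,"ay":0,"az":0,"gripper":1}

```text
t: 7.4
ee_pos: [0.4791, 0.2706, 0.055]
tool_rot: [-179.9, 0.0, -79.8]
force: [0.3, -0.4, -1.6]
gripper_width: 0.157
```

Run:
```python
from h import *
im,c=snap('wrist','w7')
o=get_obs();print(o['t'],o['ee_pos'],o['tool_rot'],np.abs(o['qvel']).max(),o['gripper_width'],o['force'])
```

```text
7.45 [0.4781919  0.2703177  0.05385158] [ 1.79970734e+02 -7.01346937e-03 -7.97748835e+01] 1.1717670949786572 0.1610616246817441 [-0.96300652  0.28600446 -0.88182058]
```

View pics/w7.png

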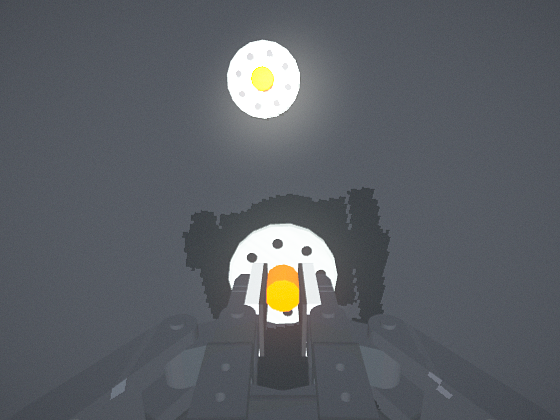

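```bash
cat >> h.py <<'E'
from scipy.optimize import least_squares
def discfit(name,z,cx,cy,r0=.026):
    im=cv2.imread(f'pics/{name}.png'); o,f=rect(im,cal(name),z,cx,cy,.05,.0002)
    hsv=cv2.cvtColor(o,cv2.COLOR_BGR2HSV); m=((hsv[...,2]>150)).astype(np.uint8); 
    n,lab,st,ce=cv2.connectedComponentsWithStats(m); pts=[]
    # radial search from nominal centre, outermost bright->dark
    for a in np.radians(np.arange(0,360,2)):
        d=np.array([np.cos(a),np.sin(a)])
        for r in np.arange(.031,.021,-.0001):
            u=int((cy+.05-(cy+r*d[1]))/.0002); v=int((cx+.05-(cx+r*d[0]))/.0002)
            if m[v,u]: pts.append([cx+r*d[0],cy+r*d[1]]); break
    pts=np.array(pts)
    s=least_squares(lambda p: np.hypot(*(pts-p).T)-r0,[cx,cy],loss='soft_l1',f_scale=.0003)
    res=np.hypot(*(pts-s.x).T)-r0; ok=np.abs(res)<.001
    s2=least_squares(lambda p: np.hypot(*(pts[ok]-p[:2]).T)-p[2],[*s.x,r0]); s1=least_squares(lambda p: np.hypot(*(pts[ok]-p).T)-r0,s.x)
    print(name,'n',len(pts),ok.sum(),'fixed r',s1.x.round(4),'free',s2.x.round(4))
    return s1.x
E
python3 - <<'E'
from h import *
discfit('w4',.007,.4795,.2695)
p=discfit('w6',.007,.4788,.2704)
ee=np.array([.47884,.27062]);print('disc-ee',p-ee)
y=np.radians(-79.78); d=p-ee; print('tool frame',d@[np.cos(y),np.sin(y)],d@[np.sin(y),-np.cos(y)])
E
```

```text
w4 n 180 179 fixed r [0.4796 0.2698] free [0.4796 0.2698 0.0264]
w6 n 155 123 fixed r [0.48   0.2698] free [0.4801 0.2698 0.0258]
disc-ee [ 0.00113977 -0.00084077]
tool frame 0.0010296567231962912 -0.0009725147748500837
```

Request:
servo_tool:
  series:
    - {"tx":0.4,"ty":-0.08,"tz":-0.55,"ax":0,"ay":0,"az":0,"gripper":1}
    - {"tx":0.8,"ty":-0.16,"tz":-0.55,"ax":0,"ay":0,"az":0,"gripper":1}
    - {"tx":0.9,"ty":-0.18,"tz":-0.55,"ax":0,"ay":0,"az":0,"gripper":1}
    - {"tx":0.9,"ty":-0.18,"tz":-0.55,"ax":0,"ay":0,"az":0,"gripper":1}
    - {"tx":0.9,"ty":-0.18,"tz":0,"ax":0,"ay":0,"az":0,"gripper":1}
    - {"tx":0.9,"ty":-0.18,"tz":0,"ax":0,"ay":0,"az":0,"gripper":1}
    - {"tx":0.9,"ty":-0.18,"tz":0,"ax":0,"ay":0,"az":0,"gripper":1}
    - {"tx":0.9,"ty":-0.18,"tz":0,"ax":0,"ay":0,"az":0,"gripper":1}
    - {"tx":0.9,"ty":-0.18,"tz":0,"ax":0,"ay":0,"az":0,"gripper":1}
    - {"tx":0.9,"ty":-0.18,"tz":0,"ax":0,"ay":0,"az":0,"gripper":1}
    - {"tx":0.9,"ty":-0.18,"tz":0,"ax":0,"ay":0,"az":0,"gripper":1}
    - {"tx":0.6,"ty":-0.15,"tz":0,"ax":0,"ay":0,"az":0,"gripper":1}
    - {"tx":0.25,"ty":0,"tz":0,"ax":0,"ay":0,"az":0,"gripper":1}
    - {"tx":0,"ty":0,"tz":0,"ax":0,"ay":0,"az":0,"gripper":1}
    - {"tx":0,"ty":0,"tz":0,"ax":0,"ay":0,"az":0,"gripper":1}

```text
t: 8.95
ee_pos: [0.5914, -0.0176, 0.1195]
tool_rot: [179.9, 0.1, -79.8]
force: [0.3, 0.6, 0.3]
gripper_width: 0.166
```

Run:
```python
from h import *
im,c=snap('wrist','w8')
o=get_obs();print(o['t'],o['ee_pos'],o['tool_rot'],np.abs(o['qvel']).max(),o['gripper_width'],o['force'])
```

```text
9.0 [ 0.59139741 -0.01744489  0.119627  ] [ 1.79947295e+02  4.22125805e-02 -7.97234123e+01] 0.2776381482194593 0.162644635787258 [-0.64872241  0.4563067  -0.21523921]
```

View pics/w8.png

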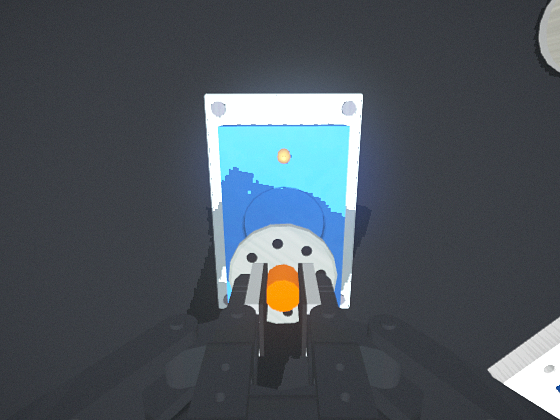

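```bash
cat >> h.py <<'E'
def recfit(name,cx,cy,z=.049,rng=(0,360),rad=.027):
    im=cv2.imread(f'pics/{name}.png'); s=.0002; o,f=rect(im,cal(name),z,cx,cy,.05,s)
    g=cv2.GaussianBlur(o,(0,0),1.5).astype(np.float32); g=np.abs(np.gradient(g,axis=0)).sum(2)**2+np.abs(np.gradient(g,axis=1)).sum(2)**2
    g=np.sqrt(g); th=np.radians(np.arange(*rng,1.)); best=[]
    for x in np.arange(cx-.006,cx+.006,.0002):
      for y in np.arange(cy-.006,cy+.006,.0002):
        u=((cy+.05-(y+rad*np.sin(th)))/s).astype(np.float32); v=((cx+.05-(x+rad*np.cos(th)))/s).astype(np.float32)
        best.append((np.clip(cv2.remap(g,u[None],v[None],1),0,20).mean(),x,y))
    best.sort(); t=np.array(best[-8:]); print(name,'recess',t[-1].round(4),'mean8',t[:,1:].mean(0).round(4))
    b=t[:,1:].mean(0)
    for a in th[::4]:
        p=b+rad*np.array([np.cos(a),np.sin(a)]); cv2.circle(o,(int((cy+.05-p[1])/s),int((cx+.05-p[0])/s)),0,(0,0,255),-1)
    cv2.imwrite(f'pics/{name}_rec.png',o); return b
E
python3 - <<'E'
from h import *
recfit('w3',.594,-.019)
recfit('w8',.594,-.019,rng=(-60,60))
ee=np.array([.5914,-.0174]); d=discfit('w8',.1196-.0023,.5925,-.0182); print(d-ee)
bluerect('w8',.591,-.019)
E
```

```text
w3 recess [10.1609  0.5928 -0.019 ] mean8 [ 0.593  -0.0192]
w8 recess [12.9038  0.5936 -0.02  ] mean8 [ 0.5937 -0.02  ]
w8 n 168 50 fixed r [ 0.5975 -0.0176] free [ 0.5973 -0.0176  0.0264]
[ 0.00607655 -0.00022387]
w8 blue sizes [120.90457764  80.27424316] ctr [ 0.5985 -0.0181] yaw 10.46
```

View pics/w8_rec.png

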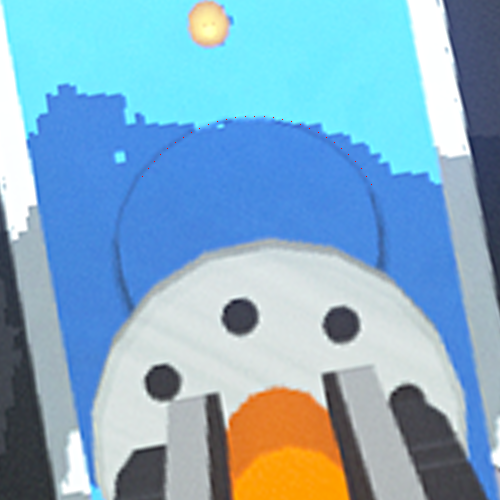

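Run:
```python
from h import *
for n,(cx,cy) in {'w8':(.594,-.019),'w3':(.594,-.019)}.items():
    im=cv2.imread(f'pics/{n}.png'); o,f=rect(im,cal(n),.049,cx,cy,.032,.0002)
    o=cv2.resize(o,None,fx=2.4,fy=2.4,interpolation=cv2.INTER_CUBIC)[:600]
    k=2.4/.0002
    for a in range(0,360,3):
        cv2.circle(o,(int((.032-.027*np.sin(np.radians(a)))*k),int((.032-.027*np.cos(np.radians(a)))*k)),1,(0,0,255),-1)
    cv2.imwrite(f'pics/{n}_z.png',o)
```

```text
(no output)
```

View pics/w8_z.png

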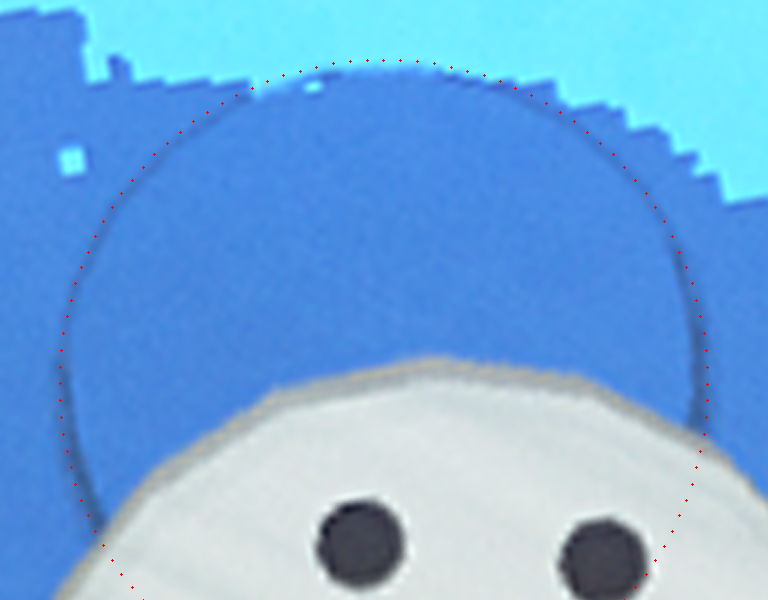

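View pics/w3_z.png

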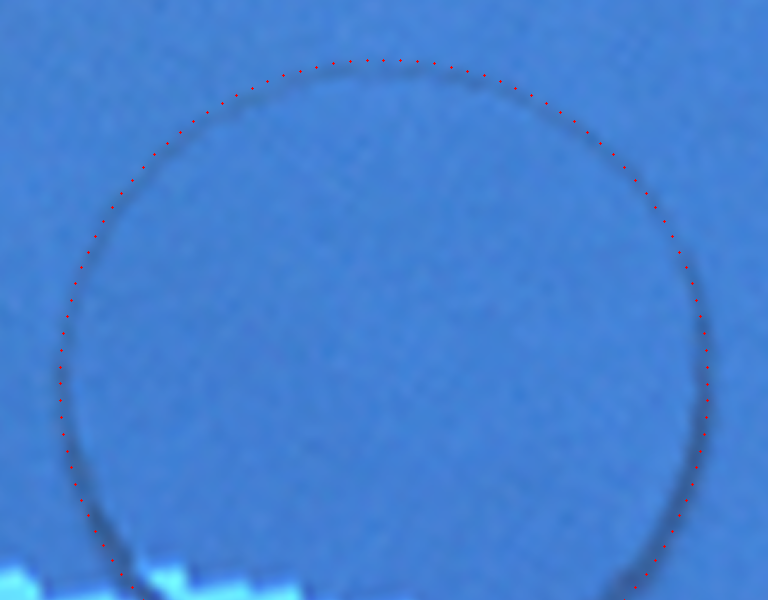

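Request:
servo_tool:
  series:
    - {"tx":0.03,"ty":-0.03,"tz":0.4,"ax":0,"ay":0,"az":0,"gripper":1}
    - {"tx":0,"ty":0,"tz":0.6,"ax":0,"ay":0,"az":0,"gripper":1}
    - {"tx":0,"ty":0,"tz":0.5,"ax":0,"ay":0,"az":0,"gripper":1}
    - {"tx":0,"ty":0,"tz":0.3,"ax":0,"ay":0,"az":0,"gripper":1}
    - {"tx":0,"ty":0,"tz":0.1,"ax":0,"ay":0,"az":0,"gripper":1}
    - {"tx":0,"ty":0,"tz":0,"ax":0,"ay":0,"az":0,"gripper":1}
    - {"tx":0,"ty":0,"tz":0,"ax":0,"ay":0,"az":0,"gripper":1}
    - {"tx":0,"ty":0,"tz":0,"ax":0,"ay":0,"az":0,"gripper":1}

```text
t: 9.8
ee_pos: [0.5938, -0.0194, 0.064]
tool_rot: [-179.9, -0.0, -79.8]
force: [-0.2, 0.2, -1.2]
gripper_width: 0.161
```

Run:
```python
from h import *
im,c=snap('wrist','w9')
o=get_obs();print(o['t'],o['ee_pos'],o['tool_rot'],np.abs(o['qvel']).max(),o['gripper_width'],o['force'])
cx,cy=.5935,-.0189
o,f=rect(im,c,.049,cx,cy,.032,.0002)
o=cv2.resize(o,None,fx=2.4,fy=2.4,interpolation=cv2.INTER_CUBIC)[:600]
k=2.4/.0002
for a in range(0,360,3):
        cv2.circle(o,(int((.032-.027*np.sin(np.radians(a)))*k),int((.032-.027*np.cos(np.radians(a)))*k)),1,(0,0,255),-1)
cv2.imwrite('pics/w9_z.png',o)
```

```text
9.85 [ 0.59368202 -0.01935786  0.06390813] [-1.79912932e+02 -3.39343867e-02 -7.97791337e+01] 0.11542495154141956 0.1643039611994428 [-0.31680352 -0.32865871 -0.346576  ]
```

View pics/w9.png

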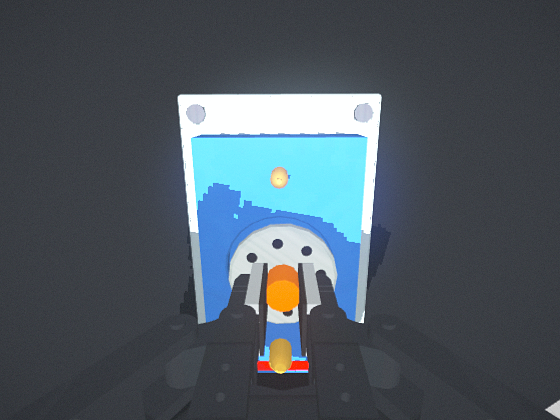

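View pics/w9_z.png

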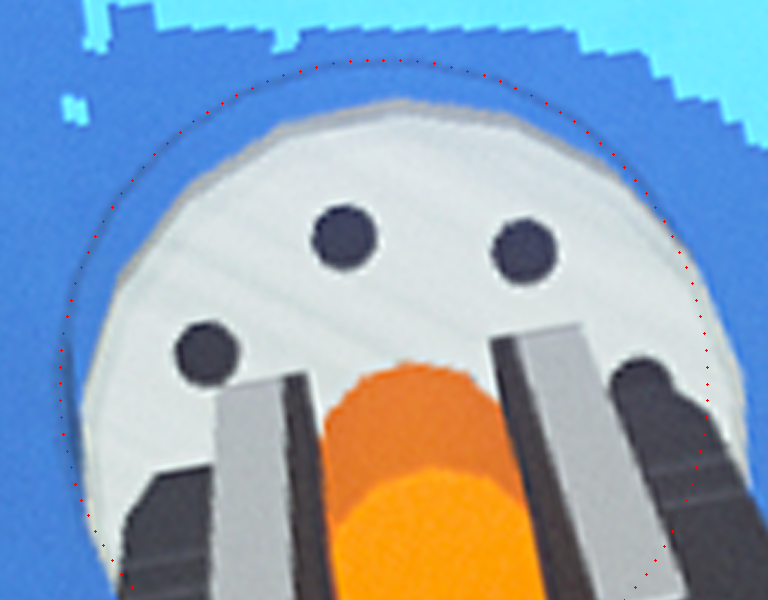

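Request:
servo_tool:
  series:
    - {"tx":-0.047,"ty":0.036,"tz":0.1,"ax":0,"ay":0,"az":0,"gripper":1}
    - {"tx":0,"ty":0,"tz":0.05,"ax":0,"ay":0,"az":0,"gripper":1}
    - {"tx":0,"ty":0,"tz":0,"ax":0,"ay":0,"az":0,"gripper":1}
    - {"tx":0,"ty":0,"tz":0,"ax":0,"ay":0,"az":0,"gripper":1}

```text
t: 10.25
ee_pos: [0.5916, -0.018, 0.0584]
tool_rot: [180.0, 0.0, -79.8]
force: [-0.4, -0.2, -1.4]
gripper_width: 0.164
```

Run:
```python
from h import *
im,c=snap('wrist','w10')
o=get_obs();print(o['t'],o['ee_pos'],o['tool_rot'],np.abs(o['qvel']).max(),o['gripper_width'],o['force'])
cx,cy=.5935,-.0189
o,f=rect(im,c,.049,cx,cy,.032,.0002)
o=cv2.resize(o,None,fx=2.4,fy=2.4,interpolation=cv2.INTER_CUBIC)[:600]
k=2.4/.0002
for a in range(0,360,3):
        cv2.circle(o,(int((.032-.027*np.sin(np.radians(a)))*k),int((.032-.027*np.cos(np.radians(a)))*k)),1,(0,0,255),-1)
cv2.imwrite('pics/w10_z.png',o)
```

```text
10.3 [ 0.59175955 -0.01801114  0.05851972] [-1.79998575e+02  1.25392738e-03 -7.97766323e+01] 0.10396593420159637 0.16089537197975468 [ 0.18079426  0.06310823 -0.72660878]
```

View pics/w10_z.png

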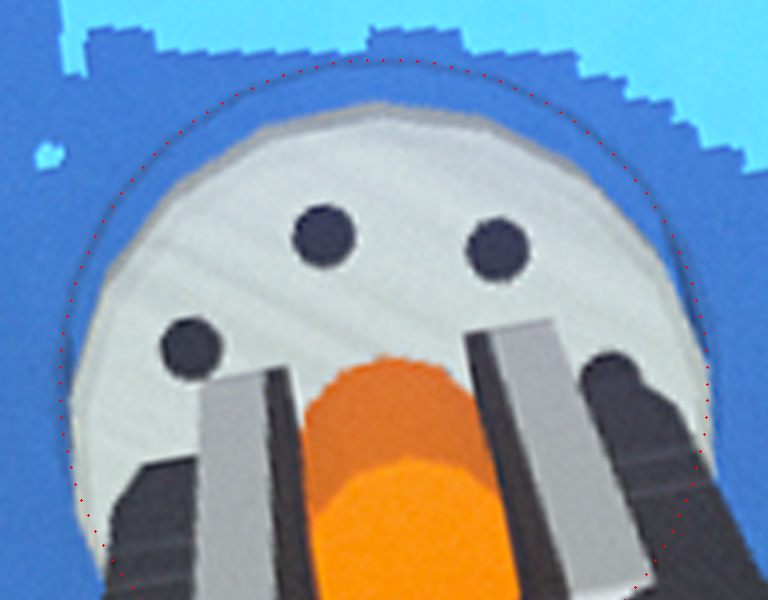

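```bash
cat >> h.py <<'E'
def discfit2(name,z,cx,cy,r0=.026):
    im=cv2.imread(f'pics/{name}.png'); s=.0002;o,f=rect(im,cal(name),z,cx,cy,.05,s)
    hsv=cv2.cvtColor(o,cv2.COLOR_BGR2HSV); m=((hsv[...,1]<60)&(hsv[...,2]>175)).astype(np.uint8); pts=[]
    for a in np.radians(np.arange(-75,75,1)+10):
        d=np.array([np.cos(a),np.sin(a)])
        for r in np.arange(.030,.021,-.0001):
            if m[int((.05-r*d[0])/s),int((.05-r*d[1])/s)]: pts.append([cx+r*d[0],cy+r*d[1]]); break
    pts=np.array(pts); s1=least_squares(lambda p: np.hypot(*(pts-p).T)-r0,[cx,cy],loss='soft_l1',f_scale=.0002)
    print(name,'disc',s1.x.round(4),len(pts),'resid',np.median(np.abs(np.hypot(*(pts-s1.x).T)-r0)).round(5))
    for p in pts: cv2.circle(o,(int((cy+.05-p[1])/s),int((cx+.05-p[0])/s)),1,(0,0,255),-1)
    cv2.imwrite(f'pics/{name}_d.png',o); return s1.x
E
python3 - <<'E'
from h import *
for n,z,ee in (('w6',.007,(.47884,.27062)),('w7',.0538-.0023,(.4782,.2703)),('w8',.1173,(.5914,-.01744)),('w9',.0616,(.59368,-.01936)),('w10',.0562,(.59176,-.01801))):
    print(discfit2(n,z,ee[0]+.001,ee[1]-.001)-ee)
E
```

```text
w6 disc [0.4799 0.2698] 150 resid 0.00027
[ 0.00101337 -0.00079227]
w7 disc [0.48   0.2698] 150 resid 0.00022
[ 0.00176037 -0.00053054]
w8 disc [ 0.5925 -0.0183] 150 resid 0.00031
[ 0.00109611 -0.00083346]
w9 disc [ 0.5948 -0.0202] 150 resid 0.00023
[ 0.00113925 -0.00082128]
w10 disc [ 0.5922 -0.0189] 150 resid 0.00036
[ 0.00046999 -0.00090493]
```

View pics/w10_d.png

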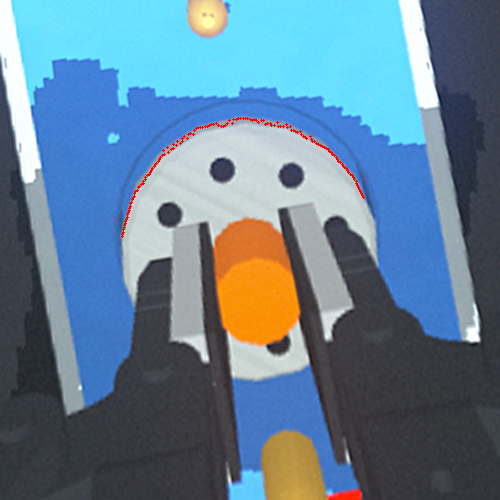

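Request:
servo_tool:
  series:
    - {"tx":0.005,"ty":-0.03,"tz":0.02,"ax":0,"ay":0,"az":0,"gripper":1}
    - {"tx":0,"ty":0,"tz":0.06,"ax":0,"ay":0,"az":0,"gripper":1}
    - {"tx":0,"ty":0,"tz":0.06,"ax":0,"ay":0,"az":0,"gripper":1}
    - {"tx":0,"ty":0,"tz":0,"ax":0,"ay":0,"az":0,"gripper":1}
    - {"tx":0,"ty":0,"tz":0,"ax":0,"ay":0,"az":0,"gripper":1}

```text
t: 10.8
ee_pos: [0.5925, -0.018, 0.0542]
tool_rot: [180.0, 0.0, -79.8]
force: [0.7, -0.7, -0.6]
gripper_width: 0.162
```

Run:
```python
from h import *
im,c=snap('wrist','w11')
o=get_obs();print(o['t'],o['ee_pos'],o['tool_rot'],np.abs(o['qvel']).max(),o['gripper_width'],o['force'],o['moment'])
```

```text
10.85 [ 0.59262745 -0.01801202  0.05426741] [ 1.79994555e+02  2.96833735e-03 -7.97776001e+01] 0.16099341948105586 0.16208837421827657 [ 0.53327458 -0.07483942 -0.40307448] [-0.04129434 -0.04216103 -0.01257833]
```

View pics/w11.png

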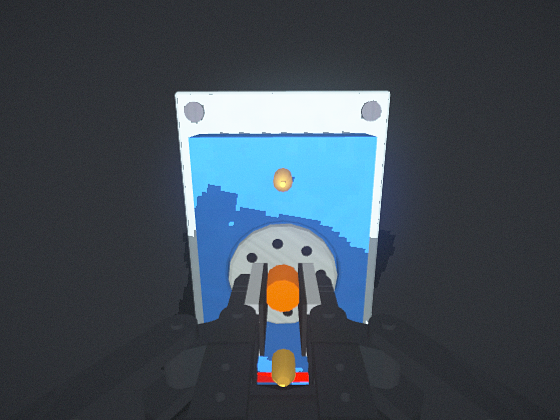

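Request:
servo_tool:
  series:
    - {"tx":0,"ty":0,"tz":0.06,"ax":0,"ay":0,"az":0,"gripper":1}
    - {"tx":0,"ty":0,"tz":0.06,"ax":0,"ay":0,"az":0,"gripper":1}
    - {"tx":0,"ty":0,"tz":0,"ax":0,"ay":0,"az":0,"gripper":1}
    - {"tx":0,"ty":0,"tz":0,"ax":0,"ay":0,"az":0,"gripper":1}

```text
t: 11.25
ee_pos: [0.5926, -0.018, 0.0506]
tool_rot: [180.0, 0.0, -79.8]
force: [0.1, -0.1, -0.7]
gripper_width: 0.158
```

Request:
servo_tool:
  series:
    - {"tx":0,"ty":0,"tz":0.01,"ax":0,"ay":0,"az":0,"gripper":0.75}
    - {"tx":0,"ty":0,"tz":0,"ax":0,"ay":0,"az":0,"gripper":0.6}
    - {"tx":0,"ty":0,"tz":0,"ax":0,"ay":0,"az":0,"gripper":0.5}
    - {"tx":0,"ty":0,"tz":-0.3,"ax":0,"ay":0,"az":0,"gripper":0.4}
    - {"tx":0,"ty":0,"tz":-0.8,"ax":0,"ay":0,"az":0,"gripper":0.3}
    - {"tx":0,"ty":0,"tz":-1,"ax":0,"ay":0,"az":0,"gripper":0}
    - {"tx":0,"ty":0,"tz":-0.8,"ax":0,"ay":0,"az":0,"gripper":0}
    - {"tx":0,"ty":0,"tz":0,"ax":0,"ay":0,"az":0,"gripper":0}
    - {"tx":0,"ty":0,"tz":0,"ax":0,"ay":0,"az":0,"gripper":0}

```text
t: 12.15
ee_pos: [0.5931, -0.0181, 0.1384]
tool_rot: [-179.9, -0.0, -79.8]
force: [-0.7, 0.8, -0.4]
gripper_width: 0.997
```

Run:
```python
from h import *
im,c=snap('wrist','w12')
o=get_obs();print(o['t'],o['ee_pos'],o['tool_rot'],np.abs(o['qvel']).max(),o['gripper_width'],o['force'])
cx,cy=.5935,-.0189
o,f=rect(im,c,.049,cx,cy,.08,.0002); cv2.imwrite('pics/w12_z.png',o[100:700])
discfit2('w12',.048,.593,-.019)
```

```text
12.2 [ 0.59218704 -0.01790197  0.1369938 ] [ 1.79959694e+02  1.68448385e-02 -7.97766239e+01] 1.2057181287301966 1.0015948264879075 [-0.53798482 -0.63892619 -1.38120168]
w12 disc [ 0.5929 -0.019 ] 150 resid 0.00017
```

View pics/w12_z.png

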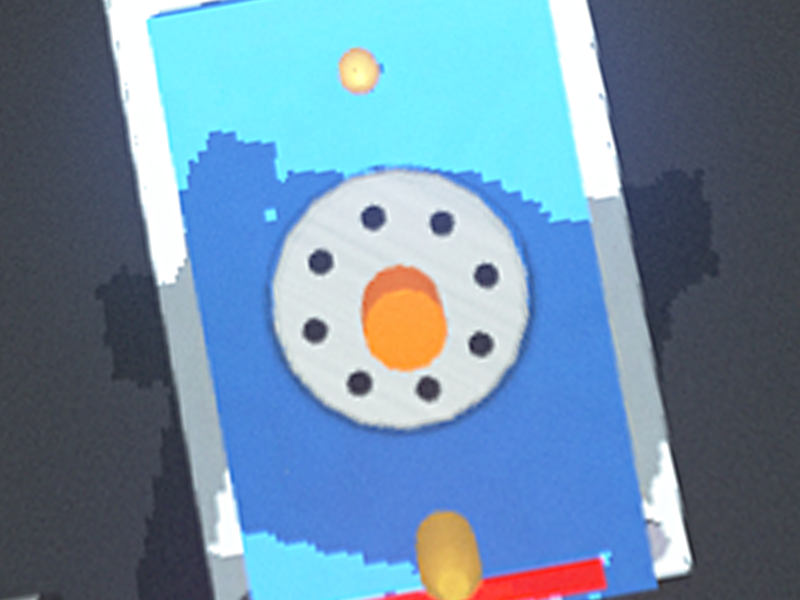

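Request:
servo_tool:
  series:
    - {"tx":0.85,"ty":0.54,"tz":-0.1,"ax":0,"ay":0,"az":0,"gripper":0}
    - {"tx":0.85,"ty":0.54,"tz":-0.1,"ax":0,"ay":0,"az":0,"gripper":0}
    - {"tx":0.85,"ty":0.54,"tz":-0.1,"ax":0,"ay":0,"az":0,"gripper":0}
    - {"tx":0.85,"ty":0.54,"tz":-0.1,"ax":0,"ay":0,"az":0,"gripper":0}
    - {"tx":0.85,"ty":0.54,"tz":-0.1,"ax":0,"ay":0,"az":0,"gripper":0}
    - {"tx":0.85,"ty":0.54,"tz":-0.1,"ax":0,"ay":0,"az":0,"gripper":0}
    - {"tx":0.85,"ty":0.54,"tz":-0.1,"ax":0,"ay":0,"az":0,"gripper":0}
    - {"tx":0.85,"ty":0.54,"tz":-0.1,"ax":0,"ay":0,"az":0,"gripper":0}
    - {"tx":0.85,"ty":0.54,"tz":0,"ax":0,"ay":0,"az":0,"gripper":0}
    - {"tx":0.85,"ty":0.54,"tz":0,"ax":0,"ay":0,"az":0,"gripper":0}
    - {"tx":0,"ty":0,"tz":0,"ax":0,"ay":0,"az":-0.8,"gripper":0}
    - {"tx":0,"ty":0,"tz":0,"ax":0,"ay":0,"az":-1,"gripper":0}
    - {"tx":0,"ty":0,"tz":0,"ax":0,"ay":0,"az":-1,"gripper":0}
    - {"tx":0,"ty":0,"tz":0,"ax":0,"ay":0,"az":-1,"gripper":0}
    - {"tx":0,"ty":0,"tz":0,"ax":0,"ay":0,"az":-1,"gripper":0}
    - {"tx":0,"ty":0,"tz":0,"ax":0,"ay":0,"az":-1,"gripper":0}
    - {"tx":0,"ty":0,"tz":0,"ax":0,"ay":0,"az":-1,"gripper":0}
    - {"tx":0,"ty":0,"tz":0,"ax":0,"ay":0,"az":-1,"gripper":0}
    - {"tx":0,"ty":0,"tz":0,"ax":0,"ay":0,"az":0,"gripper":0}
    - {"tx":0,"ty":0,"tz":0,"ax":0,"ay":0,"az":0,"gripper":0}

```text
t: 14.2
ee_pos: [0.4779, -0.2972, 0.1601]
tool_rot: [-180.0, 0.1, -33.1]
force: [-0.9, -0.1, 0.4]
gripper_width: 1.004
```

Run:
```python
from h import *
im,c=snap('wrist','w13')
o=get_obs();print(o['t'],o['ee_pos'],o['tool_rot'],np.abs(o['qvel']).max(),o['gripper_width'],o['force'])
whiterect('w13',.469,-.3117)
im=cv2.imread('pics/w3.png'); o,f=rect(im,cal('w3'),.065,.593,-.019,.06,.0002); cv2.imwrite('pics/w3_top.png',o)
```

```text
14.25 [ 0.47804312 -0.297349    0.16039695] [-1.79981756e+02  1.06527341e-01 -3.30880301e+01] 0.3996697838954579 0.9961301372284338 [-0.35904645 -0.56053748 -0.2904016 ]
w13 sizes [132.34943848  81.16342773] ctr [ 0.4692 -0.3111] yaw 56.82
```

View pics/w13_r.png

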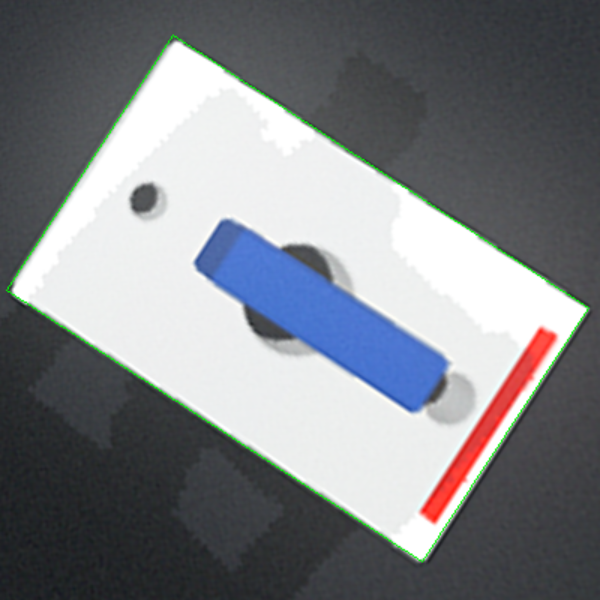

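View pics/w3_top.png

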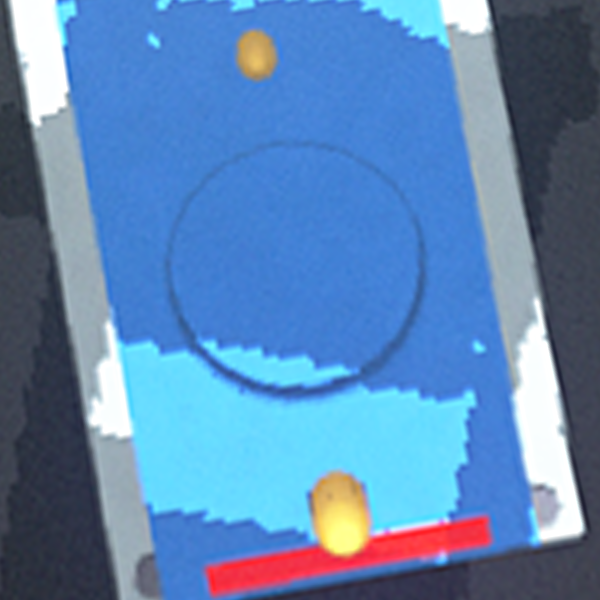

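View pics/w13.png

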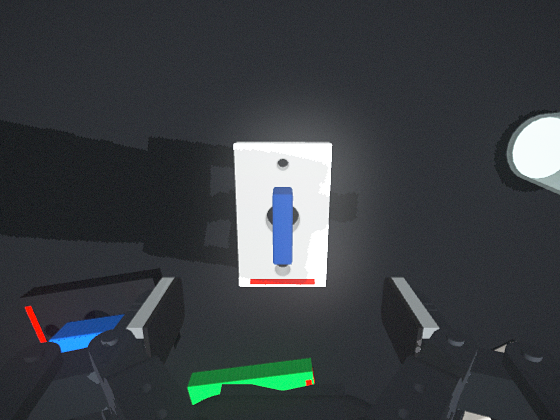

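Request:
servo_tool:
  force: 80
  series:
    - {"tx":-0.03,"ty":0.2,"tz":0.6,"ax":0,"ay":0,"az":0,"gripper":0}
    - {"tx":0,"ty":0.2,"tz":0.8,"ax":0,"ay":0,"az":0,"gripper":0.2}
    - {"tx":0,"ty":0.14,"tz":0.8,"ax":0,"ay":0,"az":0,"gripper":0.3}
    - {"tx":0,"ty":0,"tz":0.8,"ax":0,"ay":0,"az":0,"gripper":0.4}
    - {"tx":0,"ty":0,"tz":0.6,"ax":0,"ay":0,"az":0,"gripper":0.5}
    - {"tx":0,"ty":0,"tz":0.4,"ax":0,"ay":0,"az":0,"gripper":0.5}
    - {"tx":0,"ty":0,"tz":0.2,"ax":0,"ay":0,"az":0,"gripper":0.5}
    - {"tx":0,"ty":0,"tz":0,"ax":0,"ay":0,"az":0,"gripper":0.5}
    - {"tx":0,"ty":0,"tz":0,"ax":0,"ay":0,"az":0,"gripper":0.5}

```text
t: 15.15
ee_pos: [0.4695, -0.3112, 0.0363]
tool_rot: [180.0, -0.1, -33.0]
force: [0.3, 0.1, -0.1]
gripper_width: 0.504
```

Run:
```python
from h import *
im,c=snap('wrist','w14')
o=get_obs();print(o['t'],o['ee_pos'],o['tool_rot'],np.abs(o['qvel']).max(),o['gripper_width'],o['force'])
```

```text
15.2 [ 0.46962671 -0.31140604  0.03656122] [ 1.79978434e+02 -1.19988580e-01 -3.29823751e+01] 0.23120059949904564 0.5011689491327495 [0.32883273 0.34796975 0.12389271]
```

View pics/w14.png

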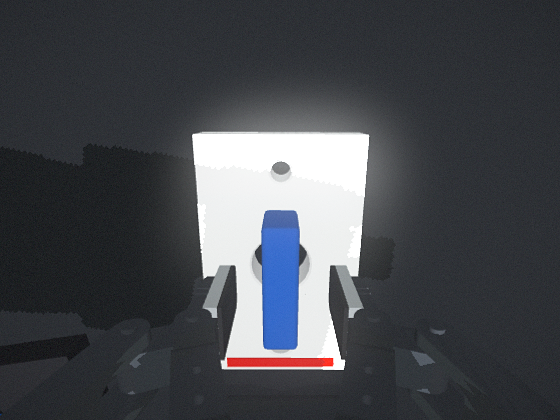

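Request:
servo_tool:
  force: 80
  series:
    - {"tx":-0.04,"ty":0,"tz":0.2,"ax":0,"ay":0,"az":0,"gripper":0.6}
    - {"tx":0,"ty":0,"tz":0.13,"ax":0,"ay":0,"az":0,"gripper":0.7}
    - {"tx":0,"ty":0,"tz":0,"ax":0,"ay":0,"az":0,"gripper":0.75}
    - {"tx":0,"ty":0,"tz":0,"ax":0,"ay":0,"az":0,"gripper":1}
    - {"tx":0,"ty":0,"tz":0,"ax":0,"ay":0,"az":0,"gripper":1}
    - {"tx":0,"ty":0,"tz":0,"ax":0,"ay":0,"az":0,"gripper":1}
    - {"tx":0,"ty":0,"tz":0,"ax":0,"ay":0,"az":0,"gripper":1}

```text
t: 15.9
ee_pos: [0.4678, -0.3101, 0.0254]
tool_rot: [-180.0, 0.0, -33.0]
force: [-0.2, 0.9, -0.3]
gripper_width: 0.165
```

Run:
```python
from h import *
im,c=snap('wrist','w15')
o=get_obs();print(o['t'],o['ee_pos'],o['tool_rot'],np.abs(o['qvel']).max(),o['gripper_width'],o['force'])
whiterect('w15',.469,-.3117)
```

```text
15.95 [ 0.46785743 -0.31008044  0.02549892] [-1.79995735e+02  1.21419870e-02 -3.29772299e+01] 0.11366639748742158 0.16864020349357944 [ 0.18719933  0.2963735  -0.99481041]
w15 sizes [92.78621826 80.82242432] ctr [ 0.479  -0.2941] yaw 56.96
```

View pics/w15.png

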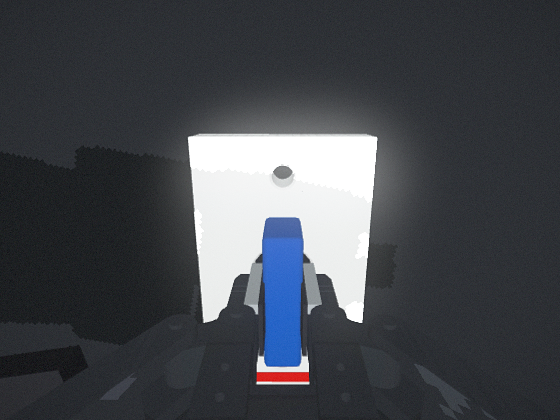

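View pics/w15_r.png

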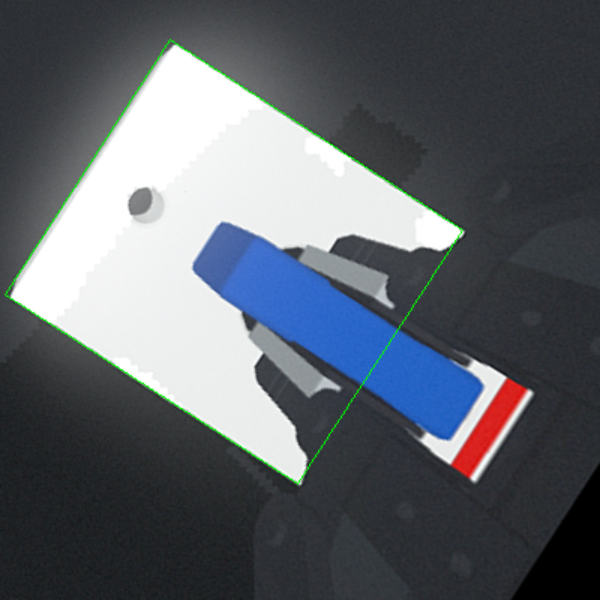

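Request:
servo_tool:
  series:
    - {"tx":0,"ty":0,"tz":-0.4,"ax":0,"ay":0,"az":0,"gripper":1}
    - {"tx":0,"ty":0,"tz":-0.8,"ax":0,"ay":0,"az":0,"gripper":1}
    - {"tx":0,"ty":0,"tz":-1,"ax":0,"ay":0,"az":0.4,"gripper":1}
    - {"tx":0,"ty":0,"tz":-1,"ax":0,"ay":0,"az":0.8,"gripper":1}
    - {"tx":0,"ty":0,"tz":-0.5,"ax":0,"ay":0,"az":1,"gripper":1}
    - {"tx":0,"ty":0,"tz":0,"ax":0,"ay":0,"az":1,"gripper":1}
    - {"tx":0,"ty":0,"tz":0,"ax":0,"ay":0,"az":1,"gripper":1}
    - {"tx":0,"ty":0,"tz":0,"ax":0,"ay":0,"az":1,"gripper":1}
    - {"tx":0,"ty":0,"tz":0,"ax":0,"ay":0,"az":1,"gripper":1}
    - {"tx":0,"ty":0,"tz":0,"ax":0,"ay":0,"az":1,"gripper":1}
    - {"tx":0,"ty":0,"tz":0,"ax":0,"ay":0,"az":0.6,"gripper":1}
    - {"tx":0,"ty":0,"tz":0,"ax":0,"ay":0,"az":0,"gripper":1}

```text
t: 17.15
ee_pos: [0.4675, -0.3098, 0.1365]
tool_rot: [180.0, 0.0, -79.8]
force: [0.4, 0.5, -3.4]
gripper_width: 0.167
```

Request:
servo_tool:
  series:
    - {"tx":-0.4,"ty":-0.26,"tz":0,"ax":0,"ay":0,"az":0,"gripper":1}
    - {"tx":-0.8,"ty":-0.53,"tz":0,"ax":0,"ay":0,"az":0,"gripper":1}
    - {"tx":-0.9,"ty":-0.6,"tz":0,"ax":0,"ay":0,"az":0,"gripper":1}
    - {"tx":-0.9,"ty":-0.6,"tz":0,"ax":0,"ay":0,"az":0,"gripper":1}
    - {"tx":-0.9,"ty":-0.6,"tz":0,"ax":0,"ay":0,"az":0,"gripper":1}
    - {"tx":-0.9,"ty":-0.6,"tz":0,"ax":0,"ay":0,"az":0,"gripper":1}
    - {"tx":-0.9,"ty":-0.6,"tz":0,"ax":0,"ay":0,"az":0,"gripper":1}
    - {"tx":-0.9,"ty":-0.6,"tz":0,"ax":0,"ay":0,"az":0,"gripper":1}
    - {"tx":-0.9,"ty":-0.6,"tz":0,"ax":0,"ay":0,"az":0,"gripper":1}
    - {"tx":-0.8,"ty":-0.53,"tz":0,"ax":0,"ay":0,"az":0,"gripper":1}
    - {"tx":-0.53,"ty":-0.32,"tz":0,"ax":0,"ay":0,"az":0,"gripper":1}
    - {"tx":0,"ty":0,"tz":0,"ax":0,"ay":0,"az":0,"gripper":1}
    - {"tx":0,"ty":0,"tz":0,"ax":0,"ay":0,"az":0,"gripper":1}
    - {"tx":0,"ty":0,"tz":0,"ax":0,"ay":0,"az":0,"gripper":1}

```text
t: 18.55
ee_pos: [0.5929, -0.0186, 0.1364]
tool_rot: [180.0, -0.0, -79.8]
force: [0.7, -0.6, -3.5]
gripper_width: 0.163
```

Run:
```python
from h import *
im,c=snap('wrist','w16')
o=get_obs();print(o['t'],o['ee_pos'],o['tool_rot'],np.abs(o['qvel']).max(),o['gripper_width'],o['force'],o['moment'])
```

```text
18.6 [ 0.59294125 -0.01891143  0.13645269] [ 1.79977713e+02 -3.39055488e-03 -7.98055256e+01] 0.3065669655840049 0.16478238364297174 [-0.68058295 -0.17173531 -3.2616904 ] [ 0.00874858 -0.01968886 -0.04657177]
```

View pics/w16.png

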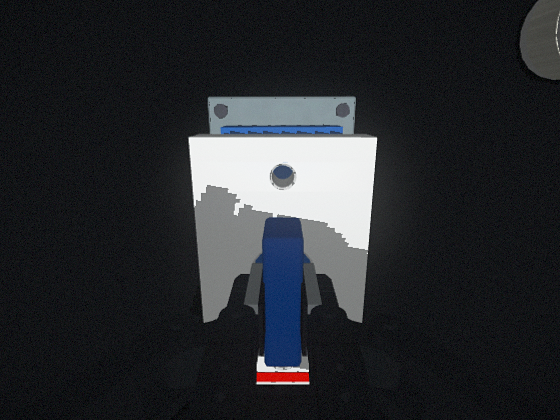

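Request:
servo_tool:
  series:
    - {"tx":-0.02,"ty":-0.01,"tz":0.3,"ax":0,"ay":0,"az":0,"gripper":1}
    - {"tx":0,"ty":0,"tz":0.5,"ax":0,"ay":0,"az":0,"gripper":1}
    - {"tx":0,"ty":0,"tz":0.35,"ax":0,"ay":0,"az":0,"gripper":1}
    - {"tx":0,"ty":0,"tz":0.15,"ax":0,"ay":0,"az":0,"gripper":1}
    - {"tx":0,"ty":0,"tz":0,"ax":0,"ay":0,"az":0,"gripper":1}
    - {"tx":0,"ty":0,"tz":0,"ax":0,"ay":0,"az":0,"gripper":1}
    - {"tx":0,"ty":0,"tz":0,"ax":0,"ay":0,"az":0,"gripper":1}

```text
t: 19.3
ee_pos: [0.5941, -0.0178, 0.0982]
tool_rot: [-179.9, -0.0, -79.8]
force: [-0.7, 0.5, -3.1]
gripper_width: 0.162
```

Run:
```python
from h import *
im,c=snap('wrist','w17')
o=get_obs();print(o['t'],o['ee_pos'],o['tool_rot'],np.abs(o['qvel']).max(),o['gripper_width'],o['force'],o['moment'])
cv2.imwrite('pics/w17z.png',cv2.resize(im[80:280,150:410],None,fx=3,fy=3,interpolation=2))
for n,p in {'small':(.048,0),'ctr':(0,0)}.items():
    y=np.radians(10.2); q=np.array([.5935,-.0189])+p[0]*np.array([np.cos(y),np.sin(y)])
    print(n,proj(c,[*q,.065]),proj(c,[*q,.049]))
```

```text
19.35 [ 0.59407005 -0.0177924   0.09827948] [-1.79922546e+02 -2.90244577e-02 -7.97748354e+01] 0.1523515314401127 0.1707101019584237 [-0.79710168  0.24994804 -3.86209046] [ 0.04625645  0.03096527 -0.01521224]
small [282.41682864 167.99331791] [282.37303177 163.21091506]
ctr [282.35562812 253.10534757] [282.31939653 242.38147215]
```

View pics/w17z.png

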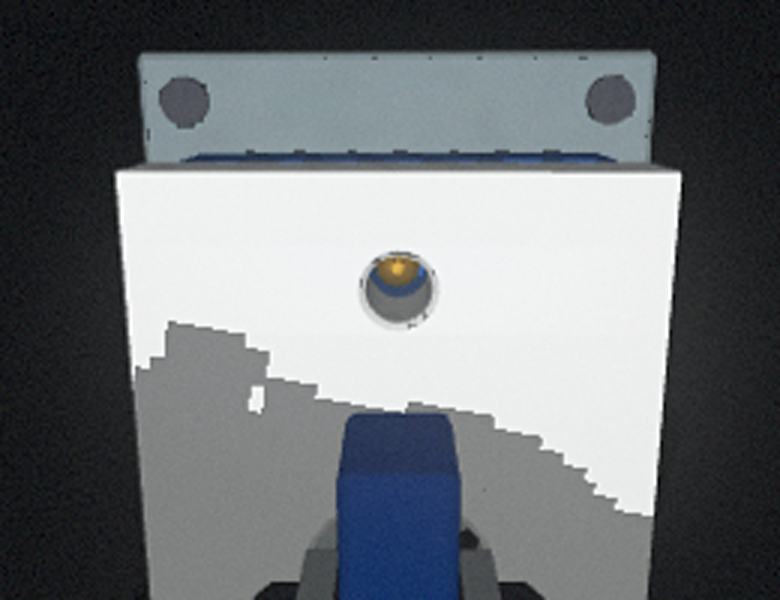

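Run:
```python
from h import *
c=cal('w17'); im=cv2.imread('pics/w17.png')
ee=np.array([.59407,-.01779]); zt=.0928
h=ray(c,150+399/3,80+291/3,zt); d=ray(c,150+398.5/3,80+267/3,.065)
print('hole',h,'dowel',d,'diff',h-d)
# edges of plate far edge top: 
a=ray(c,150+116/3,80+171/3,zt);b=ray(c,150+681/3,80+171/3,zt);print('far edge',a,b,np.linalg.norm(a-b),(a+b)/2)
u=np.array([np.cos(np.radians(10.1)),np.sin(np.radians(10.1))]); print('ctr from edge',((a+b)/2)[:2]-.065*u,'from hole',h[:2]-.048*u)
# block far edge at z=.049
o,f=rect(im,c,zt,h[0],h[1],.012,.00004); cv2.imwrite('pics/w17h.png',o)
o,f=rect(im,c,.065,d[0],d[1],.012,.00004); cv2.imwrite('pics/w17d.png',o)
```

```text
hole [ 0.64148549 -0.01048315  0.0928    ] dowel [ 0.6402627  -0.01070632  0.065     ] diff [0.00122279 0.00022317 0.0278    ]
far edge [0.65132252 0.03209329 0.0928    ] [ 0.66556199 -0.04679981  0.0928    ] 0.08016785167360495 [ 0.65844225 -0.00735326  0.0928    ]
ctr from edge [ 0.59444955 -0.0187521 ] from hole [ 0.59422934 -0.01890075]
```

View pics/w17h.png

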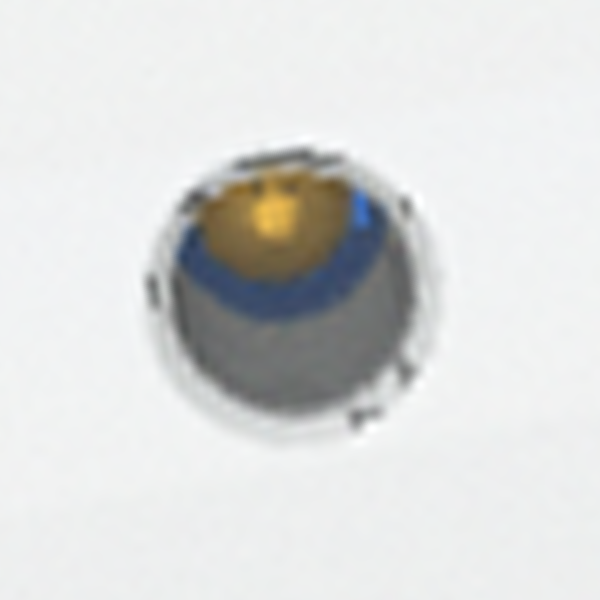

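View pics/w17d.png

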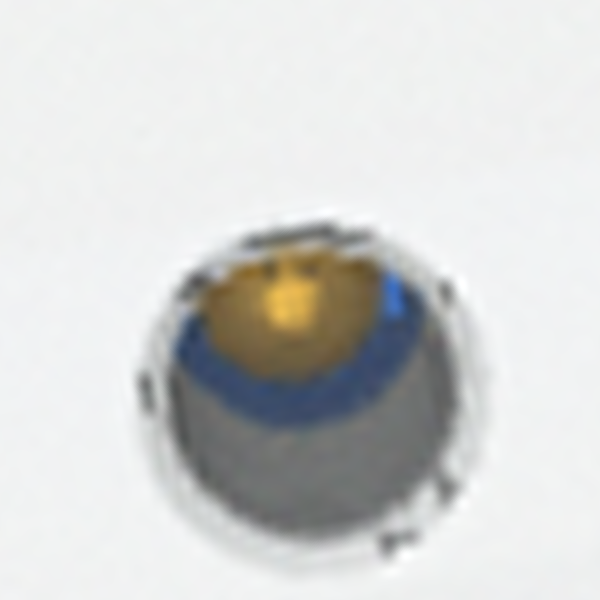

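Request:
servo_tool:
  series:
    - {"tx":0,"ty":0.04,"tz":0.1,"ax":0,"ay":0,"az":0,"gripper":1}
    - {"tx":0,"ty":0,"tz":0.08,"ax":0,"ay":0,"az":0,"gripper":1}
    - {"tx":0,"ty":0,"tz":0,"ax":0,"ay":0,"az":0,"gripper":1}
    - {"tx":0,"ty":0,"tz":0,"ax":0,"ay":0,"az":0,"gripper":1}
    - {"tx":0,"ty":0,"tz":0,"ax":0,"ay":0,"az":0,"gripper":1}

```text
t: 19.85
ee_pos: [0.5924, -0.0179, 0.0922]
tool_rot: [-180.0, -0.0, -79.8]
force: [-0.1, -0.6, -3.2]
gripper_width: 0.167
```

Run:
```python
from h import *
im,c=snap('wrist','w18')
o=get_obs();ee=o['ee_pos'];print(o['t'],ee,o['tool_rot'],np.abs(o['qvel']).max(),o['gripper_width'],o['force'],o['moment'])
r,f=rect(im,c,ee[2]-.0255+.02,.641,-.0105,.012,.00004); cv2.imwrite('pics/w18h.png',r)
r,f=rect(im,c,.065,.6403,-.0107,.012,.00004); cv2.imwrite('pics/w18d.png',r)
```

```text
19.9 [ 0.59240519 -0.01793675  0.09221093] [-1.79989884e+02 -3.70160027e-03 -7.97772184e+01] 0.11524001898478158 0.16466495183228116 [-0.70849706  0.30984003 -3.63983482] [ 3.21995841e-03 -1.52376501e-05 -4.89096995e-03]
```

View pics/w18h.png

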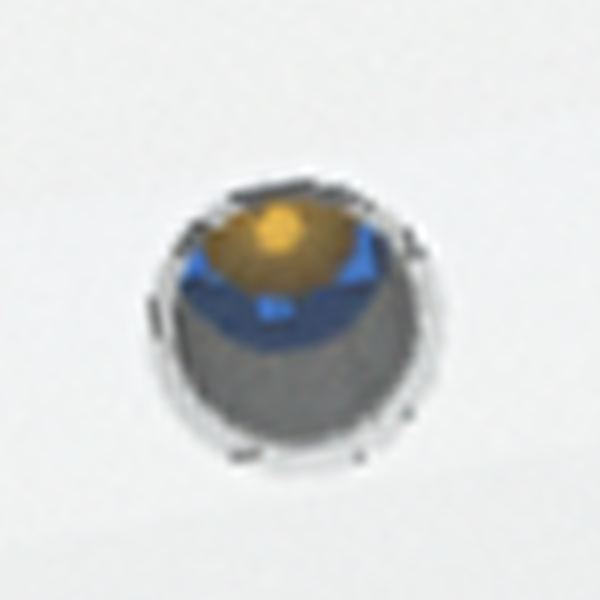

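View pics/w18d.png

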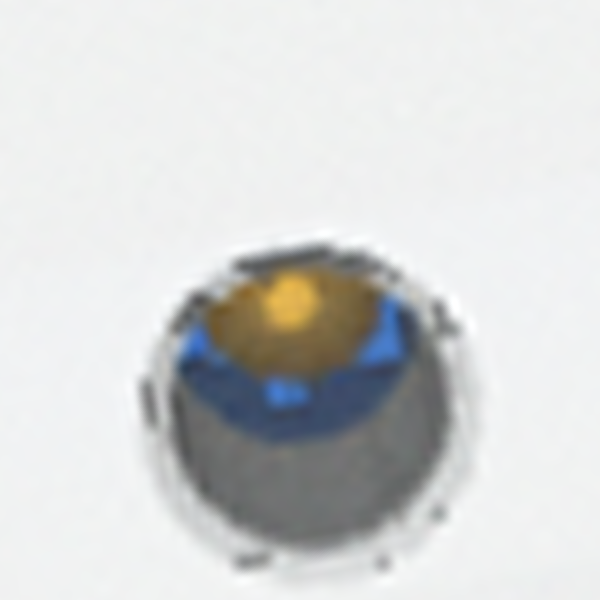

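Request:
servo_tool:
  series:
    - {"tx":0,"ty":-0.008,"tz":0.1,"ax":0,"ay":0,"az":0,"gripper":1}
    - {"tx":0,"ty":0,"tz":0.1,"ax":0,"ay":0,"az":0,"gripper":1}
    - {"tx":0,"ty":0,"tz":0,"ax":0,"ay":0,"az":0,"gripper":1}
    - {"tx":0,"ty":0,"tz":0,"ax":0,"ay":0,"az":0,"gripper":1}

```text
t: 20.3
ee_pos: [0.5924, -0.0179, 0.0858]
tool_rot: [180.0, 0.0, -79.8]
force: [-0.5, 0.5, -3.8]
gripper_width: 0.166
```

Run:
```python
from h import *
im,c=snap('wrist','w19')
o=get_obs();ee=o['ee_pos'];print(o['t'],ee,o['tool_rot'],np.abs(o['qvel']).max(),o['gripper_width'],o['force'],o['moment'])
cv2.imwrite('pics/w19z.png',cv2.resize(im[80:280,150:410],None,fx=3,fy=3,interpolation=2))
```

```text
20.35 [ 0.59251481 -0.01790162  0.08600397] [ 1.79990127e+02  5.54065775e-03 -7.97788284e+01] 0.20878244551633643 0.16602328274108807 [-0.30251608  0.27507507 -3.33403191] [ 0.01459245 -0.00186223 -0.00680434]
```

View pics/w19z.png

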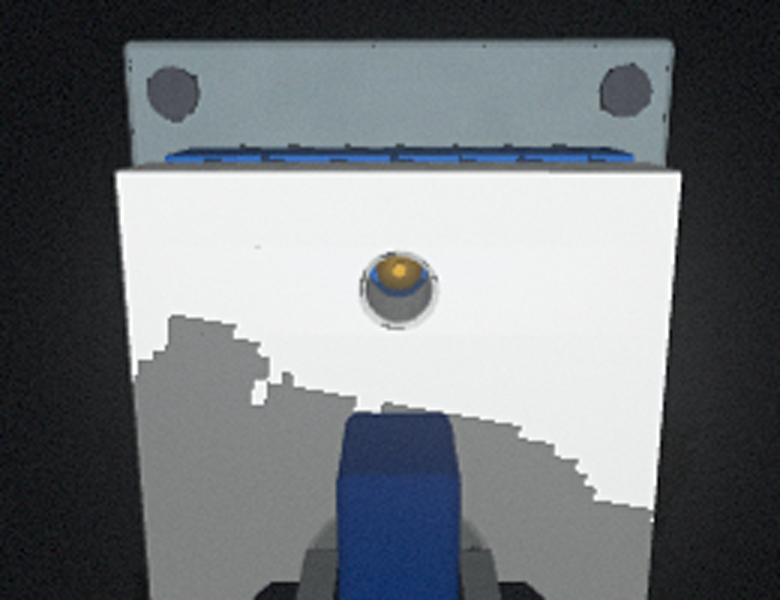

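Request:
servo_tool:
  series:
    - {"tx":0,"ty":0,"tz":0.1,"ax":0,"ay":0,"az":0,"gripper":1}
    - {"tx":0,"ty":0,"tz":0.1,"ax":0,"ay":0,"az":0,"gripper":1}
    - {"tx":0,"ty":0,"tz":0.1,"ax":0,"ay":0,"az":0,"gripper":1}
    - {"tx":0,"ty":0,"tz":0,"ax":0,"ay":0,"az":0,"gripper":1}
    - {"tx":0,"ty":0,"tz":0,"ax":0,"ay":0,"az":0,"gripper":1}

```text
t: 20.85
ee_pos: [0.5924, -0.0179, 0.0769]
tool_rot: [180.0, 0.0, -79.8]
force: [0.4, -0.1, -4.1]
gripper_width: 0.171
```

Request:
servo_tool:
  series:
    - {"tx":0,"ty":0,"tz":0.05,"ax":0,"ay":0,"az":0,"gripper":1}
    - {"tx":0,"ty":0,"tz":0.05,"ax":0,"ay":0,"az":0,"gripper":1}
    - {"tx":0,"ty":0,"tz":0.05,"ax":0,"ay":0,"az":0,"gripper":1}
    - {"tx":0,"ty":0,"tz":0,"ax":0,"ay":0,"az":0,"gripper":1}
    - {"tx":0,"ty":0,"tz":0,"ax":0,"ay":0,"az":0,"gripper":1}

```text
t: 21.35
ee_pos: [0.5928, -0.0179, 0.0734]
tool_rot: [-180.0, -0.0, -79.8]
force: [-3.0, 0.0, 2.6]
gripper_width: 0.169
```

Run:
```python
from h import *
im,c=snap('wrist','w20')
o=get_obs();ee=o['ee_pos'];print(o['t'],ee,o['tool_rot'],np.abs(o['qvel']).max(),o['gripper_width'],o['force'],o['moment'])
im,c=snap('scene','s20')
cv2.imwrite('pics/s20z.png',cv2.resize(im[170:290,200:340],None,fx=5,fy=5,interpolation=2))
```

```text
21.4 [ 0.59276761 -0.01795033  0.07330564] [-1.79980141e+02 -1.08551231e-02 -7.97763904e+01] 0.3025848185815754 0.16927262964856848 [-2.72255967  1.6045184   1.44871041] [ 0.00477469  0.41327977 -0.04232186]
```

View pics/w20.png

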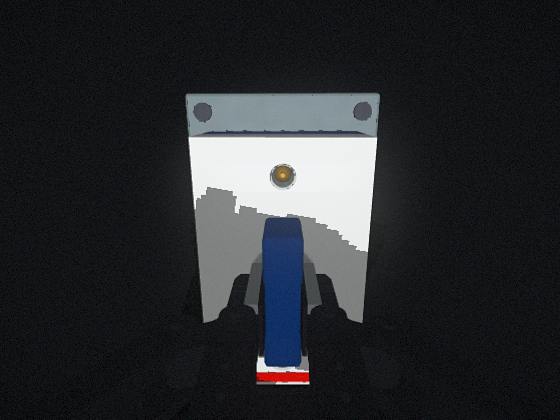

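View pics/s20z.png

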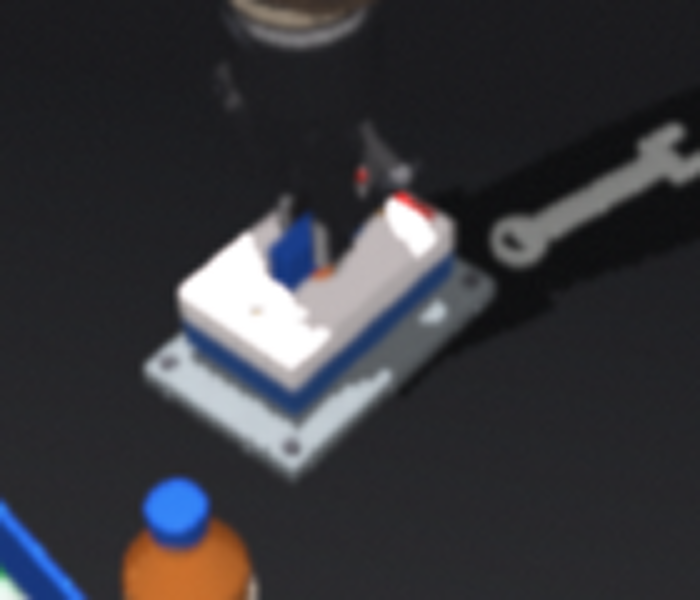

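Request:
servo_tool:
  series:
    - {"tx":0,"ty":0.015,"tz":0.04,"ax":0,"ay":0,"az":0,"gripper":1}
    - {"tx":0,"ty":0,"tz":0.05,"ax":0,"ay":0,"az":0,"gripper":1}
    - {"tx":0,"ty":0,"tz":0.05,"ax":0,"ay":0,"az":0,"gripper":1}
    - {"tx":0,"ty":0,"tz":0.05,"ax":0,"ay":0,"az":0,"gripper":1}
    - {"tx":0,"ty":0,"tz":0.05,"ax":0,"ay":0,"az":0,"gripper":1}
    - {"tx":0,"ty":0,"tz":0.04,"ax":0,"ay":0,"az":0,"gripper":1}
    - {"tx":0,"ty":0,"tz":0,"ax":0,"ay":0,"az":0,"gripper":1}
    - {"tx":0,"ty":0,"tz":0,"ax":0,"ay":0,"az":0,"gripper":1}
    - {"tx":0,"ty":0,"tz":0,"ax":0,"ay":0,"az":0,"gripper":1}

```text
t: 22.35
ee_pos: [0.5928, -0.018, 0.0659]
tool_rot: [-179.9, -0.0, -79.8]
force: [-4.2, 0.1, 9.2]
gripper_width: 0.167
```

Run:
```python
from h import *
im,c=snap('wrist','w21')
o=get_obs();ee=o['ee_pos'];print(o['t'],ee,o['tool_rot'],np.abs(o['qvel']).max(),o['gripper_width'],o['force'],o['moment'])
im,c=snap('scene','s21')
cv2.imwrite('pics/s21z.png',cv2.resize(im[170:290,200:340],None,fx=5,fy=5,interpolation=2))
```

```text
22.4 [ 0.59279595 -0.01793163  0.06592298] [-1.79945043e+02 -1.16383714e-02 -7.97721612e+01] 0.09293651806219223 0.16440089665987245 [-3.88172888  0.86410804  9.32047734] [0.179486   0.71029409 0.01316492]
```

View pics/s21z.png

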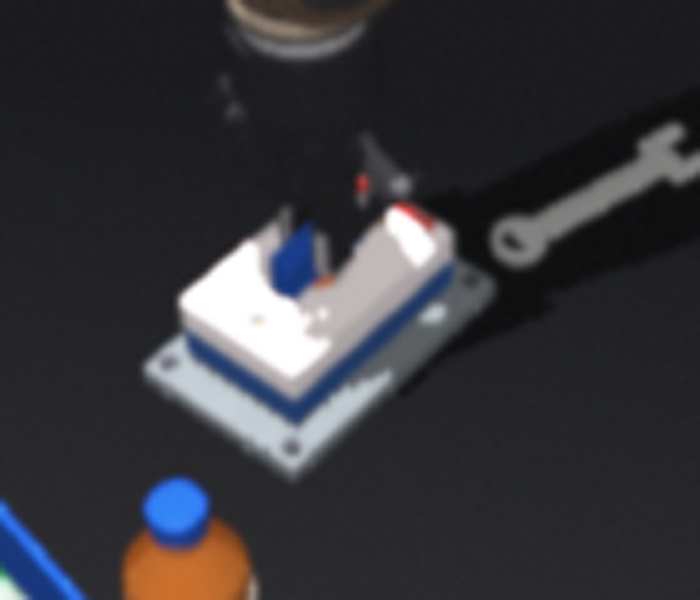

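View pics/w21.png

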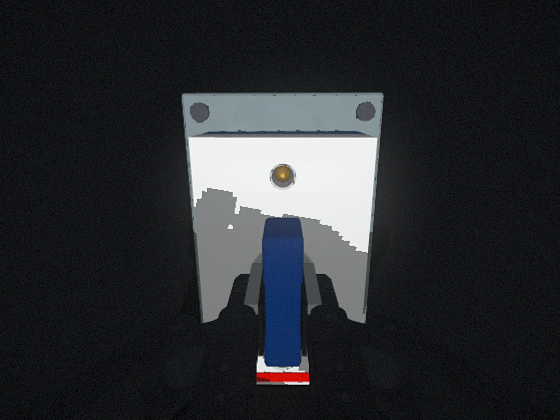

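Request:
servo_tool:
  series:
    - {"tx":0,"ty":0.02,"tz":0.02,"ax":0,"ay":0,"az":0,"gripper":1}
    - {"tx":0,"ty":0.01,"tz":0.02,"ax":0,"ay":0,"az":0,"gripper":1}
    - {"tx":0,"ty":0,"tz":0,"ax":0,"ay":0,"az":0,"gripper":1}
    - {"tx":0,"ty":0,"tz":0,"ax":0,"ay":0,"az":0,"gripper":1}
    - {"tx":0,"ty":0,"tz":0,"ax":0,"ay":0,"az":0,"gripper":1}
    - {"tx":0,"ty":0,"tz":0,"ax":0,"ay":0,"az":0,"gripper":1}

```text
t: 23.05
ee_pos: [0.5928, -0.018, 0.0653]
tool_rot: [-179.8, -0.0, -79.8]
force: [-3.1, 2.2, 10.6]
gripper_width: 0.17
```

Run:
```python
from h import *
im,c=snap('wrist','w22')
o=get_obs();ee=o['ee_pos'];print(o['t'],ee,o['tool_rot'],np.abs(o['qvel']).max(),o['gripper_width'],o['force'],o['moment'])
im,c=snap('top','t22'); im2,_=snap('scene','s22')
cv2.imwrite('pics/t22z.png',np.hstack([cv2.resize(im[140:260,220:330],None,fx=4,fy=4,interpolation=2),]))
```

```text
23.1 [ 0.59280999 -0.01794562  0.06533728] [-1.79816512e+02 -2.12462860e-02 -7.97833827e+01] 0.03851795030993472 0.16537481326223896 [-1.816245    2.06062128 10.24409178] [0.43950119 0.5761213  0.01537274]
```

View pics/w22.png

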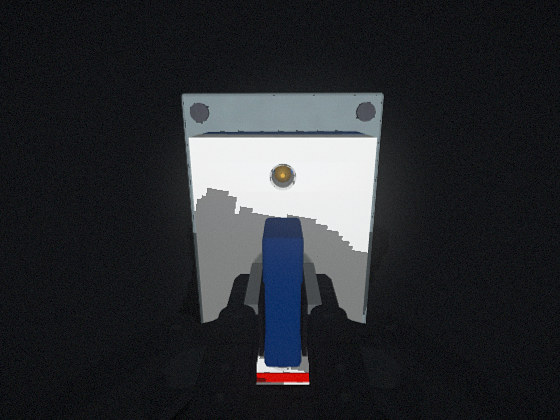

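View pics/s22.png

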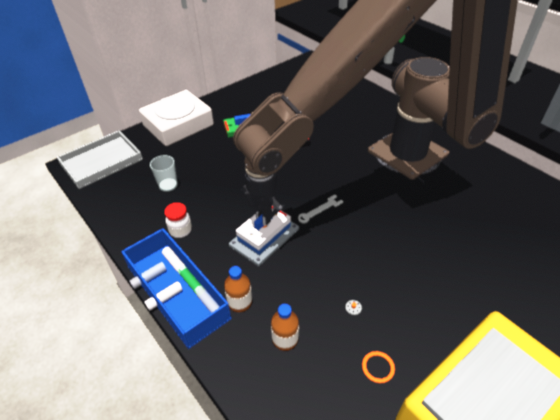

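The state is steady: 10.2 N of push and about 9.2 mm of travel, and those two figures agree. The seam looks closed, the red marks line up, and the bystanders look untouched. I'm handing the job in.

Run:
```python
from h import *
print(ctrl.job_done()); o=get_obs(); print(o['t'],o['ee_pos'],o['force'])
```

```text
the job is handed in; nothing more can be done
None
the job is handed in; nothing more can be done
```

The housing is assembled and I handed it in at about 23 s with the gripper still holding it pressed down. The interface gives no verdict.

- **Disc:** I picked up the larger disc by its knob, lowered it into the recess without contact force, and let go. A wrist picture afterwards showed it seated flat and centred.
- **Upper half:** I gripped the white upper half by its bar, lined it up with the thin dowel seen through its hole, and lowered it red mark over red mark. The scene picture shows it closed on the lower half. I saw the thick dowel only indirectly, because the gripper blocked the view.
- **Press:** The final vertical push was about 10.2 N, which means roughly 9.2 mm of the 12 mm travel. The measured drop in tool height, about 9.2 mm, agrees.
- **Bystanders:** The bottles, jar, beaker, wrench and gasket look unmoved in the last scene picture.

**What disagreed:**
- **Side load:** About 2–4 N remained from the dowels during pressing, and a small correction only partly relieved it.
- **Top camera:** It placed the stand about 4 mm away from where the wrist camera did, so I relied on the wrist camera.

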